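Check a battery module with a sprung contact thermometer

TASK

Take the yellow contact thermometer out of its rest and press its sprung nose gently and square-on against the middle of the copper plate, which lies at an unknown depth inside the blue sloped port of the battery module; hold it there steadily for about two seconds so that the sprung nose has clearly given way. Then lay the thermometer back in both forks of its rest as it lay before and let go. Do not drop it, do not push hard, and leave the bottle, the loose cells and the bin where they are.

Things in the scene. Friction and masses are not known exactly. Their poses are not given: they have to be found in the camera images.
- wand: yellow contact thermometer, loose, about 180 g: square bar 28 x 28 mm, x from -80 to +60 mm, with a black rubber band round the middle of the grip; black collar 24 mm in diameter to x = +75; steel nose 14 mm in diameter to x = +110. Origin on the bar's axis at the rubber band (grip it there, across y); x points along the axis to the nose, z up as it lies in the rest
- wand_tip (a point): centre of the red end of the thermometer's nose, 110 mm along x from the wand's origin while the nose is out. The nose is sprung: it starts to slide in at 2 N, takes about 0.6 N more per mm and bottoms after 14 mm at about 10 N
- rest: rest of the thermometer, fixed: dark steel foot 130 x 70 mm with two grey forks 12 mm thick, open at the top, at x = -52 and +52 mm. Fork floors at z = 46 mm, 36 mm wide there, cheeks flaring outward to z = 63 mm. Origin at the centre of the underside; x is the way the nose points. The wand lies in it with its origin close to x = 0, y = 0, z = 60 mm
- stand: battery module in its nest, fixed: black base 170 x 150 mm, two rows of five green cells to a height of 83 mm on its -x side, and the blue sloped port on its +x side. Origin at the centre of the underside, z up; the port looks towards +x and up
- port: blue square port fixed to the module: outer 64 x 64 mm, opening 44 x 44 mm. Origin at the centre of the opening in the plane of the rim, 64 mm above the bench; z points straight out, 35 degrees above the horizontal; y is level. The copper plate fills the opening, parallel to the rim and 4 to 20 mm below it (differs each time and is not reported: feel for it)
- bottle: bystander: cleaner bottle with a red cap, 50 mm in diameter, 130 mm tall, loose; origin at the centre of the underside
- cells: bystander: loose block of four green cells on a black foot 48 x 48 mm, 74 mm tall; origin at the centre of the underside
- bin: bystander: open black bin of nickel strips, 100 x 160 x 50 mm, loose; origin at the centre of the underside
Things that resemble listed ones, but are neither listed nor needed, are in the scene too. Leave any purple or turquoise look-alike of the stand alone. What is meant by the wand is not turquoise, and is the larger of those in its own colour.

How it is judged:
By the outcome, as a careful person would: the job done as asked, in the order asked, and still so for the second after the job is handed in, with the robot touching nothing.
It also fails if it takes over 59 s, if anything falls off the work surface, if the arm or the gripper's body presses on something with over 40 N, if the wrist force passes 120 N, or if a joint passes its speed limit or range.

ROBOT

A 7-joint arm with a two-finger parallel gripper is mounted at the origin on the work surface. World frame = base frame: x ahead of the robot, y to its left, z up, the work surface at z = 0. Lengths are in m, angles in degrees, forces in N, time in s.
With the tool pointing down it reaches from about 0.4 to 0.9 m from the base axis. Payload 5.5 kg.
Tool frame: the origin (TCP) lies on the mounting face of the last link; the fingertips stand env.tip_reach ahead of it and the grasp point (between the pads) lies 155 mm ahead of it (env.tip_reach is the distance from the TCP to the fingertips, in m); x points along the fingers, y is the direction in which the jaws open and shut, and the axes are right-handed (so a half turn about x gives the same grasp; the last joint's range is limited). The gripper opens to 85 mm and grips with 20 to 120 N. Pads are 22 mm wide; open, the fingers measure 114 mm over their backs; the gripper's body (76 mm by 85 mm) begins 54 mm behind the grasp point. The pads swing forward as they close: fully open they stand 13 mm farther back than shut.
Start: joints at [85.955, 28.699, -24.465, 88.831, 12.651, 65.22, -12.049], TCP at [0.213, -0.614, 0.405] pointing down, gripper open.
Joint ranges: [-164.97, 164.97], [-17.58, 116.51], [-87.97, 89.64], [11.32, 138.91], [-80.73, 260.73], [10.89, 115.49], [-147.41, 147.41]. Speed limits (degrees/s): [147.25, 147.25, 180, 180, 180, 180, 180].

INTERFACE

Orientations are given as a 3x3 rotation matrix whose columns are the frame's x, y, z axes.
In Python, from station import env gives the robot as it stands. The module is installed in compiled form; this text tells all that it offers.
- The arm moves only by the tool servo_tool, never from a script. Its argument "deltas" is a list of rows, each a list of 7 numbers: the shift along the tool's x, y, z in mm, then the turn, a rotation vector about the tool's x, y, z in rad, then the opening, from 0 (shut) to 1 (fully open). A call has exactly 5 rows; each row is the pose to reach, as a shift and turn from the pose commanded when the call began, along the tool's axes at that moment; what a row does not reach only later rows make up. A row lasts 1/10 s, in which the tool goes at most 50 mm and 8.59 degrees, less where a joint would pass 70% of its speed; a pose out of reach is approached as far as the arm can. A call with a gripper value outside its range is refused whole. The fingers move at their own pace and stop on an object; the grip force is fixed at half the most. Time passes only in rows, so rows that repeat a pose let the fingers close, or fill a call up. It gives the time, the measured TCP pose, the force and the opening at its end, in the units of the state.
- env.get_state(): the state, without advancing time (a new reading comes with each control period).
- env.snapshot(name): name is "side" or "top"; returns (picture, depth): 384x512x3 uint8, red, green, blue; 384x512 float32, m along the optical axis (not along the pixel's ray), 0 where there is no reading.
- env.camera_params(name): a dict with "mtx" (3x3 intrinsics, pixels), "k1" (the pictures are not rectified: a ray, as slopes to the right and down, at radius r is drawn at 1 + k1 r^2 times it, then the intrinsics apply), "camera_from_world" (4x4, takes a point from world to camera coordinates). Camera axes: x right, y down, z forward; pixel columns grow to the right and rows downward; lengths in m; the calibration is good to about 2 mm. A picture is of the moment at which its call begins. camera_params takes no time and is no camera call.
- env.sign_off(): hands the job in, once; it reports no verdict.
The state is a dict: "t": time; "joint_positions": joint angles; "qvel": joint speeds; "joint_efforts": joint torques, N m; "position": TCP position; "eef_rot": TCP orientation; "force": force on the tool from outside, world axes, zero at the start; "wrist_torque": the same for the moment, N m; "grip_width": finger opening in m.
Only numpy, scipy, OpenCV 4.12 (cv2) and the standard library are available. Lean on these libraries where they do the work, as an engineer would, in place of code of your own. Each camera call takes 0.05 s, during which the arm holds its last target. There are 200 camera calls.

## Working session

There is one attempt and no reset: what is moved stays moved. The work goes in short steps, Python scripts to look and compute and a tool call to move; the robot and the scene stay as the last step left them, time stands still between calls to the robot, and variables do not carry over. Pictures are saved under pics/ and viewed, about 8 in all and at most 12, crops included, and the job is handed in when it is done.

Besides the shell and the picture viewer there is one more tool, called after "Call:" by a JSON object that holds its "name" and its "arguments", one argument or row to a line. servo_tool: Moves the arm, as the interface text tells. Its arguments: {"type":"object","properties":{"deltas":{"type":"array","items":{"type":"array","items":{"type":"number"}}}},"required":["deltas"]}

```bash
mkdir -p pics; ls; python3 - <<'E'
from station import env
import cv2,numpy as np
for n in("side","top"):
    p,d=env.snapshot(n); cv2.imwrite(f"pics/{n}0.png",p[:,:,::-1]); np.save(f"{n}_d.npy",d)
    c=env.camera_params(n); print(n,c["mtx"].tolist(),c["k1"],np.round(c["camera_from_world"],4).tolist(), (d>0).mean())
s=env.get_state(); print({k:np.round(v,3).tolist() for k,v in s.items()},env.tip_reach)
E
```

```text
pics
side [[353.8601414533977, 0.0, 253.21878512958472], [0.0, 353.8601414533977, 187.08038569766657], [0.0, 0.0, 1.0]] -0.0008158631797071437 [[0.9761, -0.2172, -0.0025, -0.5656], [-0.1668, -0.7422, -0.6491, 0.1136], [0.1391, 0.634, -0.7607, 1.5074], [0.0, 0.0, 0.0, 1.0]] 0.9961751302083334
top [[418.7809653020839, 0.0, 254.77183111353978], [0.0, 418.7809653020839, 190.23223890549184], [0.0, 0.0, 1.0]] -0.10894506282073498 [[0.0677, -0.9977, 0.003, -0.0567], [-0.9736, -0.0667, -0.2182, 0.5767], [0.2179, 0.0119, -0.9759, 1.6298], [0.0, 0.0, 0.0, 1.0]] 0.9959157307942709
{'t': 0.1, 'joint_positions': [85.955, 28.748, -24.454, 88.886, 12.653, 65.221, -12.049], 'qvel': [-0.029, -0.145, -0.096, -0.167, 0.036, 0.008, 0.026], 'joint_efforts': [-0.011, -57.082, -5.839, -28.175, 0.011, 0.006, 0.0], 'position': [0.213, -0.614, 0.404], 'eef_rot': [[-0.001, 0.328, -0.945], [0.002, -0.945, -0.328], [-1.0, -0.002, -0.0]], 'force': [0.425, 0.445, -0.031], 'wrist_torque': [0.018, 0.005, -0.006], 'grip_width': 0.085} 0.1734
```

```bash
sleep 3; ls pics
```

```text
side0.png
top0.png
```

View pics/side0.png

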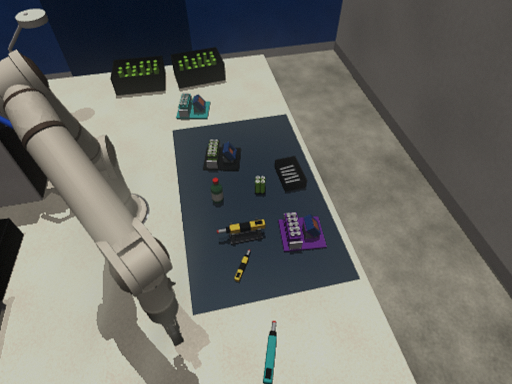

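View pics/top0.png

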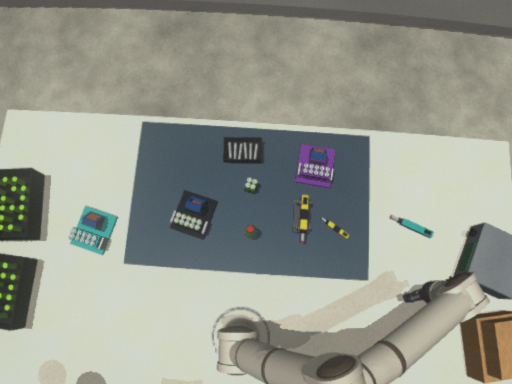

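The side view has the yellow wand in its rest at (243,228), a smaller yellow one at (242,266) and a turquoise one at (270,355). It has a black stand at (222,153), with purple at (302,232) and turquoise at (193,107). In the top view the wand is at (304,217) and the black stand at (193,214). I choose the larger yellow wand and the black-based stand, and check both in a crop.

```bash
cat > h.py <<'E'
import cv2,numpy as np
from station import env
def cam(n):
    c=env.camera_params(n); return c["mtx"],c["k1"],np.array(c["camera_from_world"])
def slopes(n,uv):
    K,k,T=cam(n); uv=np.asarray(uv,float).reshape(-1,1,2)
    return cv2.undistortPoints(uv,K,np.array([k,0,0,0.])).reshape(-1,2)
def cloud(n,uv,d):
    s=slopes(n,uv); T=cam(n)[2]; z=np.asarray(d,float).reshape(-1,1)
    P=np.c_[s*z,z]; return (P-T[:3,3])@T[:3,:3]
def plane(n,uv,h):
    s=slopes(n,uv); T=cam(n)[2]; D=np.c_[s,np.ones(len(s))]@T[:3,:3]; o=-T[:3,:3].T@T[:3,3]
    return o+D*((h-o[2])/D[:,2])[:,None]
def allpts(n,d,box):
    u0,v0,u1,v1=box; v,u=np.mgrid[v0:v1,u0:u1]; uv=np.c_[u.ravel(),v.ravel()]
    return uv,cloud(n,uv,d[v0:v1,u0:u1].ravel())
E
python3 - <<'E'
from h import *
A=cv2.imread("pics/top0.png");B=cv2.imread("pics/side0.png")
c=lambda I,u,v:cv2.resize(I[v:v+60,u:u+80],(400,300),interpolation=cv2.INTER_CUBIC)
cv2.imwrite("pics/crop1.png",np.vstack([np.hstack([c(A,265,185),c(A,155,185)]),np.hstack([c(B,200,205),c(B,185,125)])]))
for n,I,bw,bs in(("top",A,(285,185,325,250),(165,185,222,242)),("side",B,(210,212,275,250),(198,130,248,175))):
    d=np.load(n+"_d.npy"); hsv=cv2.cvtColor(I,cv2.COLOR_BGR2HSV)
    for nm,b in(("wand",bw),("stand",bs)):
        uv,P=allpts(n,d,b); h=hsv[uv[:,1],uv[:,0]].astype(int)
        if nm=="wand":
            m=(h[:,0]>15)&(h[:,0]<35)&(h[:,1]>130)&(h[:,2]>90); q=P[m]
            print(n,"yellow",m.sum(),np.round(np.percentile(q,[2,50,98],axis=0),3).tolist())
            m=(P[:,2]>.06)&(P[:,2]<.09); q=P[m]; c0=q.mean(0); w,V=np.linalg.eigh(np.cov((q-c0)[:,:2].T)); a=V[:,1]; t=(q-c0)[:,:2]@a
            print(" top>0.06",m.sum(),c0.round(4),"axis",a.round(4),"ext",t.min().round(3),t.max().round(3))
        else:
            m=(h[:,0]>95)&(h[:,0]<130)&(h[:,1]>110)&(P[:,2]>.03)&(P[:,2]<.12); q=P[m]
            print(n,"blue",m.sum(),q.mean(0).round(4),np.round(np.percentile(q,[2,98],axis=0),3).tolist())
            m=(P[:,2]>.074)&(P[:,2]<.095); q=P[m]; c0=q.mean(0); w,V=np.linalg.eigh(np.cov((q-c0)[:,:2].T)); print(" cells",m.sum(),c0.round(4),V[:,1].round(3),q[:,2].max().round(3))
            m=(P[:,2]>.008); q=P[m]; r=cv2.minAreaRect((q[:,:2]*1000).astype(np.float32)); print(" rect",r)
E
```

```text
top yellow 148 [[0.434, -0.233, 0.061], [0.473, -0.218, 0.074], [0.571, -0.205, 0.084]]
 top>0.06 319 [ 0.4864 -0.218   0.0728] axis [-0.9999  0.0124] ext -0.088 0.104
top blue 177 [0.5035 0.2209 0.0723] [[0.477, 0.187, 0.041], [0.538, 0.254, 0.094]]
 cells 349 [0.4527 0.2334 0.0813] [-0.997  0.08 ] 0.094
 rect ((372.9937744140625, 186.86297607421875), (487.6746826171875, 263.52496337890625), 25.6541805267334)
side yellow 131 [[0.438, -0.237, 0.001], [0.516, -0.223, 0.073], [0.573, -0.159, 0.078]]
 top>0.06 336 [ 0.4916 -0.2255  0.0705] axis [-0.9998  0.0204] ext -0.084 0.105
side blue 96 [0.5115 0.214  0.0669] [[0.481, 0.182, 0.037], [0.542, 0.252, 0.09]]
 cells 200 [0.4573 0.2249 0.0805] [-0.926  0.379] 0.095
 rect ((383.4536437988281, -282.33648681640625), (1411.469482421875, 191.22686767578125), 80.50703430175781)
```

View pics/crop1.png

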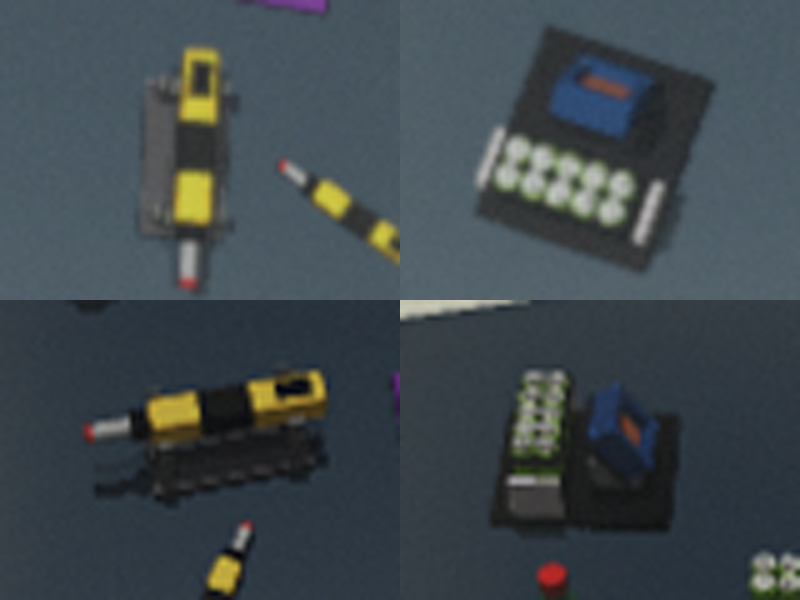

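The crop confirms the choice. The wand band sits at top pixel (304,214), with the nose towards the robot, about -x. The stand's base corners are near (184,190), (218,201), (205,239) and (171,228), and its blue port is on the far side. Next I measure the stand's yaw and the port centre.

```bash
python3 - <<'E'
from h import *
A=cv2.imread("pics/top0.png");B=cv2.imread("pics/side0.png")
c=lambda I,u,v:cv2.resize(I[v:v+30,u:u+30],(400,400),interpolation=cv2.INTER_CUBIC)
cv2.imwrite("pics/crop2.png",np.hstack([c(A,182,190),c(B,213,138)]))
d=np.load("top_d.npy"); uv,P=allpts("top",d,(160,180,230,250))
h=cv2.cvtColor(A,cv2.COLOR_BGR2HSV)[uv[:,1],uv[:,0]].astype(int); m0=(P[:,2]>.006)&(P[:,2]<.13)
M=np.zeros((384,512),np.uint8);M[uv[m0][:,1],uv[m0][:,0]]=255
k=cv2.connectedComponentsWithStats(M); i=1+np.argmax(k[2][1:,4]); M=(k[1]==i).astype(np.uint8)
sel=M[uv[:,1],uv[:,0]]>0; Q=P[sel]; print("base z",np.percentile(Q[:,2],[3,10,25]))
low=Q[Q[:,2]<.03]; r=cv2.minAreaRect((Q[:,:2]*1000).astype(np.float32)); print(r, cv2.minAreaRect((low[:,:2]*1000).astype(np.float32)))
a=np.deg2rad(r[2]); 
# white cells rows: direction
w=(h[:,1]<70)&(h[:,2]>130)&(P[:,2]>.06)&sel; q=P[w]; r2=cv2.minAreaRect((q[:,:2]*1000).astype(np.float32)); print("white",r2)
for n,I,b in(("top",A,(180,188,215,220)),("side",B,(210,132,245,170))):
    d=np.load(n+"_d.npy"); uv,P=allpts(n,d,b); h=cv2.cvtColor(I,cv2.COLOR_BGR2HSV)[uv[:,1],uv[:,0]].astype(int)
    yaw=np.deg2rad(float(__import__('os').environ.get("YAW","-17"))); X=np.array([np.cos(yaw),np.sin(yaw),0]);Y=np.array([-X[1],X[0],0]);Z=np.array([0,0,1.])
    t=np.deg2rad(35); N=np.cos(t)*X+np.sin(t)*Z; U=-np.sin(t)*X+np.cos(t)*Z
    mc=((h[:,0]<15)|(h[:,0]>170))&(h[:,1]>70)&(P[:,2]>.03)&(P[:,2]<.11); mb=(h[:,0]>100)&(h[:,0]<125)&(h[:,1]>120)&(P[:,2]>.03)&(P[:,2]<.11)
    for nm,m in(("cu",mc),("blue",mb)):
        q=P[m]; print(n,nm,m.sum(),"mean",q.mean(0).round(4)); 
        e=np.c_[q@Y,q@U,q@N]*1000; print(np.percentile(e,[0,10,50,90,100],axis=0).round(1).tolist())
    if n=="side":
        q=P[mb]; e=np.c_[q@Y,q@U,q@N]*1000; print(np.histogram(e[:,2],bins=12)); 
        f=e[e[:,2]>np.percentile(e[:,2],50)]; print("front",np.percentile(f,[0,5,95,100],axis=0).round(1).tolist())
E
```

```text
base z [0.00714457 0.00938886 0.01245646]
((474.13751220703125, 232.61614990234375), (163.75994873046875, 176.6663818359375), 76.31159210205078) ((474.13751220703125, 232.61614990234375), (163.75994873046875, 176.6663818359375), 76.31159210205078)
white ((434.6114807128906, 237.34600830078125), (135.0714874267578, 42.61750793457031), 75.05145263671875)
top cu 12 mean [0.5184 0.2197 0.0448]
[[347.9, -220.9, 376.5], [349.9, -215.1, 377.4], [362.0, -209.9, 378.9], [373.8, -203.4, 381.2], [377.0, -202.7, 382.4]]
top blue 160 mean [0.5032 0.2198 0.0726]
[[327.3, -229.0, 364.6], [331.0, -218.1, 369.8], [357.3, -168.0, 385.6], [384.1, -161.3, 392.9], [390.3, -158.7, 397.7]]
side cu 15 mean [0.5198 0.2266 0.0526]
[[358.8, -216.0, 378.5], [360.1, -214.6, 380.0], [366.7, -202.6, 383.3], [380.7, -192.4, 386.3], [383.2, -191.1, 387.3]]
side blue 80 mean [0.5111 0.2161 0.0676]
[[324.2, -228.1, 365.7], [328.9, -224.7, 373.8], [357.3, -170.5, 390.0], [383.1, -166.2, 396.4], [392.6, -163.7, 399.7]]
(array([ 3,  2,  4,  5,  5,  5,  3,  7,  9, 14, 16,  7]), array([365.73714699, 368.56530645, 371.39346592, 374.22162538,
       377.04978485, 379.87794432, 382.70610378, 385.53426325,
       388.36242272, 391.19058218, 394.01874165, 396.84690111,
       399.67506058]))
front [[324.2, -227.9, 390.2], [325.0, -227.6, 390.4], [384.6, -165.8, 398.1], [387.9, -164.2, 399.7]]
```

View pics/crop2.png

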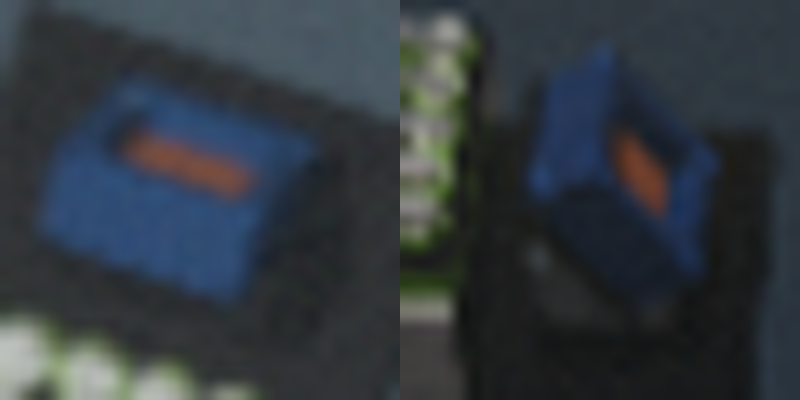

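```bash
cat >> h.py <<'E'
from scipy.spatial.transform import Rotation as Ro
def go(pos,R):
    s=env.get_state(); p=np.array(s["position"]);C=np.array(s["eef_rot"])
    print("t",round(s["t"],2),"shift mm",(C.T@(np.array(pos)-p)*1000).round(1),"rotvec",Ro.from_matrix(C.T@R).as_rotvec().round(3),"F",np.round(s["force"],2),"w",round(s["grip_width"],4),"pos",p.round(4),"q",np.round(s["joint_positions"],0))
def Rdown(yaw,pitch=0): # tool for wand nose heading yaw(deg, world), nose pitched down by pitch
    a=np.deg2rad(yaw);b=np.deg2rad(pitch)
    n=np.array([np.cos(a)*np.cos(b),np.sin(a)*np.cos(b),-np.sin(b)])   # nose dir
    y=np.cross([0,0,1.],n); y/=np.linalg.norm(y)   # wand y
    up=np.cross(n,y)
    return np.c_[-up, y, np.cross(-up,y)]
E
python3 - <<'E'
from h import *
print("wand top",plane("top",[[303.8,214],[302.6,241],[305,195]],.074).round(4).tolist())
print("port",plane("top",[[196.3,200.4]],.064).round(4),plane("side",[[231.9,150.3]],.064).round(4))
go([.494,-.221,.30],Rdown(179.1)); print(Rdown(179.1).round(2))
E
```

```text
wand top [[0.4936, -0.2186, 0.074], [0.386, -0.2187, 0.074], [0.5712, -0.2201, 0.074]]
port [[0.5212 0.2148 0.064 ]] [[0.5241 0.2127 0.064 ]]
t 0.1 shift mm [ 104.3 -278.8 -394.4] rotvec [0.35  0.    0.002] F [ 0.42  0.45 -0.03] w 0.0853 pos [ 0.2128 -0.6138  0.4038] q [ 86.  29. -24.  89.  13.  65. -12.]
[[-0.   -0.02 -1.  ]
 [-0.   -1.    0.02]
 [-1.    0.    0.  ]]
```

Call:
{"name": "servo_tool", "arguments": {
  "deltas": [
    [0,-28,-39,0.07,0,0,1],
    [0,-56,-79,0.14,0,0,1],
    [0,-84,-118,0.21,0,0,1],
    [0,-112,-158,0.28,0,0,1],
    [0,-140,-197,0.349,0,0,1]
  ]
}}

```text
t: 0.6
position: [0.354, -0.4154, 0.4044]
eef_rot: [[-0.0, -0.018, -1.0], [0.0, -1.0, 0.018], [-1.0, -0.0, 0.0]]
force: [0.7, -0.3, -0.9]
grip_width: 0.0857
```

Call:
{"name": "servo_tool", "arguments": {
  "deltas": [
    [5,-40,-27,0,0,0,1],
    [15,-80,-55,0,0,0,1],
    [25,-120,-82,0,0,0,1],
    [40,-160,-110,0,0,0,1],
    [60,-198,-136,0,0,0,1]
  ]
}}

```text
t: 1.1
position: [0.4927, -0.2206, 0.3453]
eef_rot: [[0.002, -0.015, -1.0], [-0.001, -1.0, 0.015], [-1.0, 0.001, -0.002]]
force: [1.1, -0.9, 0.7]
grip_width: 0.0856
```

Call:
{"name": "servo_tool", "arguments": {
  "deltas": [
    [20,0,0,0,0,0,1],
    [40,0,0,0,0,0,1],
    [50,0,0,0,0,0,1],
    [50,0,0,0,0,0,1],
    [50,0,0,0,0,0,1]
  ]
}}

```text
t: 1.6
position: [0.4916, -0.2227, 0.2955]
eef_rot: [[0.0, -0.016, -1.0], [-0.0, -1.0, 0.016], [-1.0, 0.0, -0.0]]
force: [0.3, -0.4, 1.0]
grip_width: 0.085
```

```bash
python3 - <<'E'
from h import *
go([.494,-.2195,.213],Rdown(179.4))
a,d=env.snapshot("top");b,_=env.snapshot("side")
c=lambda I,u,v:cv2.resize(I[v:v+75,u:u+100,::-1],(400,300),interpolation=cv2.INTER_CUBIC)
cv2.imwrite("pics/c3.png",np.hstack([c(a,255,175),c(b,190,190)]))
E
```

```text
t 1.6 shift mm [82.5 -3.3 -2.4] rotvec [-0.005 -0.    -0.   ] F [ 0.3  -0.39  0.99] w 0.085 pos [ 0.4916 -0.2227  0.2955] q [ 45.  26. -29. 110.  17.  48. -84.]
```

View pics/c3.png

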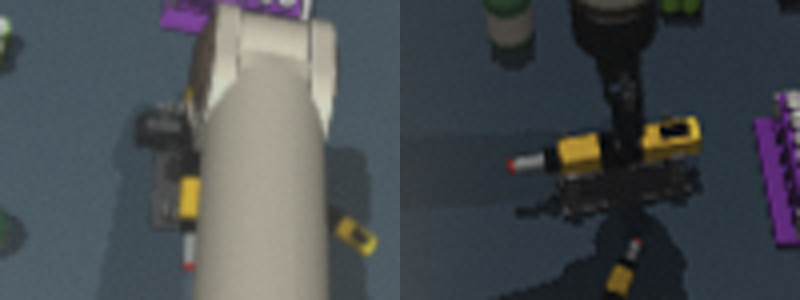

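The side view shows the near finger in front of the black band, at about crop (625,130), so the gripper is centred along the wand. Now I descend and close.

Call:
{"name": "servo_tool", "arguments": {
  "deltas": [
    [20,-1,-1,0,0,0,1],
    [40,-3,-2,0,0,0,1],
    [60,-3,-2,0,0,0,1],
    [75,-3,-2,0,0,0,1],
    [82,-3,-2,0,0,0,1]
  ]
}}

```text
t: 2.2
position: [0.4933, -0.2196, 0.2125]
eef_rot: [[-0.001, -0.016, -1.0], [0.0, -1.0, 0.016], [-1.0, -0.0, 0.001]]
force: [-0.1, 0.2, 0.1]
grip_width: 0.0852
```

Call:
{"name": "servo_tool", "arguments": {
  "deltas": [
    [0,0,0,0,0,0,1],
    [0,0,0,0,0,0,0.6],
    [0,0,0,0,0,0,0.4],
    [0,0,0,0,0,0,0.3],
    [0,0,0,0,0,0,0.25]
  ]
}}

```text
t: 2.7
position: [0.4938, -0.2195, 0.2138]
eef_rot: [[0.001, -0.015, -1.0], [-0.001, -1.0, 0.015], [-1.0, 0.001, -0.001]]
force: [-0.2, -7.3, 4.2]
grip_width: 0.0281
```

Call:
{"name": "servo_tool", "arguments": {
  "deltas": [
    [0,0,0,0,0,0,0.1],
    [0,0,0,0,0,0,0],
    [0,0,0,0,0,0,0],
    [0,0,0,0,0,0,0],
    [0,0,0,0,0,0,0]
  ]
}}

```text
t: 3.2
position: [0.4939, -0.2195, 0.2139]
eef_rot: [[0.001, -0.015, -1.0], [-0.001, -1.0, 0.015], [-1.0, 0.001, -0.001]]
force: [-0.5, -0.1, 5.9]
grip_width: 0.0273
```

```bash
python3 - <<'E'
from h import *
s=env.get_state();print(s["wrist_torque"])
go([.494,-.2195,.213],Rdown(179.4))
E
```

```text
[0.01265492 0.2741737  0.01878537]
t 3.2 shift mm [ 0.9 -0.  -0.1] rotvec [-0.005 -0.001 -0.001] F [-0.53 -0.1   5.86] w 0.0273 pos [ 0.4939 -0.2195  0.2139] q [ 42.  34. -26. 112.  22.  39. -89.]
```

Call:
{"name": "servo_tool", "arguments": {
  "deltas": [
    [-5,0,0,0,0,0,0],
    [-20,0,0,0,0,0,0],
    [-50,0,0,0,0,0,0],
    [-85,0,0,0,0,0,0],
    [-120,0,0,0,0,0,0]
  ]
}}

```text
t: 3.7
position: [0.4933, -0.219, 0.335]
eef_rot: [[-0.0, -0.015, -1.0], [0.001, -1.0, 0.015], [-1.0, -0.001, 0.0]]
force: [0.7, -0.8, -1.4]
grip_width: 0.0273
```

Call:
{"name": "servo_tool", "arguments": {
  "deltas": [
    [-25,0,0,0,0,0,0],
    [-35,0,0,0,0,0,0],
    [-35,0,0,0,0,0,0],
    [-35,0,0,0,0,0,0],
    [-35,0,0,0,0,0,0]
  ]
}}

```text
t: 4.2
position: [0.4929, -0.2192, 0.3665]
eef_rot: [[-0.003, -0.015, -1.0], [0.002, -1.0, 0.015], [-1.0, -0.001, 0.003]]
force: [0.3, -0.8, -2.1]
grip_width: 0.0273
```

```bash
python3 - <<'E'
from h import *
s=env.get_state();print(s["wrist_torque"])
h=np.array([np.cos(np.deg2rad(-15)),np.sin(np.deg2rad(-15)),0]);t=np.deg2rad(35);N=h*np.cos(t)+np.array([0,0,np.sin(t)])
R=Rdown(165,35); port=np.array([.522,.215,.064])
pre=port+N*.16-R[:,0]*.155; print(pre.round(4),R.round(3).tolist())
go([.54,.0,.37],Rdown(172)); go(pre,R)
a,d=env.snapshot("top");b,e=env.snapshot("side")
# red tip
for n,I,D in(("top",a,d),("side",b,e)):
    hs=cv2.cvtColor(I,cv2.COLOR_RGB2HSV); m=(((hs[...,0]<8)|(hs[...,0]>172))&(hs[...,1]>130)&(hs[...,2]>80)).astype(np.uint8)
    k=cv2.connectedComponentsWithStats(m)
    for i in range(1,k[0]):
        if k[2][i,4]>2: 
            c=k[3][i]; z=np.median(D[k[1]==i]); print(n,c.round(1),k[2][i,4],cloud(n,[c],[z]).round(4))
c=lambda I,u,v:cv2.resize(I[v:v+75,u:u+100,::-1],(400,300),interpolation=cv2.INTER_CUBIC)
cv2.imwrite("pics/c4.png",np.hstack([c(a,255,175),c(b,190,160)]))
E
```

```text
[ 0.01035501 -0.04535078 -0.01974406]
[0.5627 0.2041 0.2827] [[0.554, -0.259, -0.791], [-0.148, -0.966, 0.212], [-0.819, 0.0, -0.574]]
t 4.2 shift mm [  -3.3 -219.9  -43.8] rotvec [0.124 0.003 0.001] F [ 0.28 -0.75 -2.14] w 0.0273 pos [ 0.4929 -0.2192  0.3665] q [ 47.  21. -32. 107.  13.  56. -81.]
t 4.2 shift mm [  84.2 -424.2  -63.7] rotvec [0.239 0.611 0.076] F [ 0.28 -0.75 -2.14] w 0.0273 pos [ 0.4929 -0.2192  0.3665] q [ 47.  21. -32. 107.  13.  56. -81.]
top [250.  228.7] 32 [[ 0.4137 -0.0102  0.1298]]
side [214.8 179.6] 22 [[ 0.4149 -0.0125  0.13  ]]
side [213.4 207.2] 5 [[ 0.3862 -0.2202  0.2176]]
side [314. 221.] 3 [[ 0.7674 -0.2604  0.0694]]
side [315.  223.3] 3 [[ 0.767  -0.273   0.0711]]
side [315.5 226.2] 4 [[ 0.7644 -0.2864  0.0711]]
side [274. 321.] 3 [[ 0.5202 -0.5887  0.0197]]
```

View pics/c4.png

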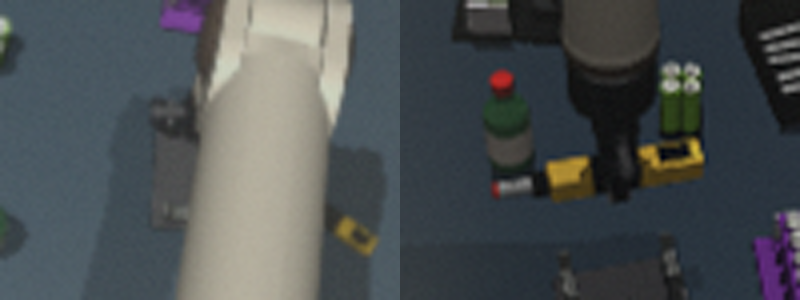

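The wand is held level at side pixel (243,205), with its red tip at (213,207). The tip is about 110 mm from the grasp point, so it is gripped at its origin. Now I carry it over the bottle and cells.

Call:
{"name": "servo_tool", "arguments": {
  "deltas": [
    [-2,-25,-5,0.02,0,0,0],
    [-4,-70,-14,0.05,0,0,0],
    [-6,-120,-24,0.08,0,0,0],
    [-8,-170,-34,0.11,0,0,0],
    [-10,-220,-44,0.13,0,0,0]
  ]
}}

```text
t: 4.8
position: [0.5402, -0.0014, 0.3774]
eef_rot: [[-0.001, -0.146, -0.989], [0.0, -0.989, 0.146], [-1.0, -0.0, 0.001]]
force: [1.6, -0.5, -1.5]
grip_width: 0.0272
```

Call:
{"name": "servo_tool", "arguments": {
  "deltas": [
    [0,-30,-10,0.02,0,0,0],
    [0,-75,-20,0.05,0,0,0],
    [0,-110,-30,0.08,0,0,0],
    [0,-140,-40,0.11,0,0,0],
    [0,-160,-50,0.12,0,0,0]
  ]
}}

```text
t: 5.3
position: [0.6128, 0.1513, 0.3769]
eef_rot: [[-0.002, -0.26, -0.966], [0.001, -0.966, 0.26], [-1.0, -0.001, 0.002]]
force: [-0.5, -0.4, -1.6]
grip_width: 0.0274
```

```bash
cat >> h.py <<'E'
hh=np.array([np.cos(np.deg2rad(-15)),np.sin(np.deg2rad(-15)),0]);_t=np.deg2rad(35);N=hh*np.cos(_t)+np.array([0,0,np.sin(_t)])
RP=Rdown(165,35); PORT=np.array([.522,.215,.064])
def at(dist,port=None): # TCP for tip at dist (m) outside the rim on the port axis
    return (PORT if port is None else port)+N*(.110+dist)-RP[:,0]*.155
E
python3 - <<'E'
from h import *
go(at(.07),RP)
E
```

```text
t 5.3 shift mm [ 82.9 -37.9  45.5] rotvec [-0.001  0.613  0.   ] F [-0.51 -0.36 -1.56] w 0.0274 pos [0.6128 0.1513 0.3769] q [   8.   30.  -34.   93.   18.   63. -136.]
```

Call:
{"name": "servo_tool", "arguments": {
  "deltas": [
    [10,-7,8,0,0.11,0,0],
    [28,-15,18,0,0.24,0,0],
    [46,-23,27,0,0.37,0,0],
    [65,-31,36,0,0.5,0,0],
    [82,-38,45,0,0.613,0,0]
  ]
}}

```text
t: 5.8
position: [0.5859, 0.1871, 0.3007]
eef_rot: [[0.353, -0.262, -0.898], [-0.112, -0.965, 0.238], [-0.929, 0.016, -0.37]]
force: [-0.2, 1.3, -3.1]
grip_width: 0.0276
```

Call:
{"name": "servo_tool", "arguments": {
  "deltas": [
    [0,0,0,0,0,0,0],
    [0,0,0,0,0,0,0],
    [0,0,0,0,0,0,0],
    [0,0,0,0,0,0,0],
    [0,0,0,0,0,0,0]
  ]
}}

```text
t: 6.3
position: [0.5877, 0.1849, 0.3025]
eef_rot: [[0.353, -0.266, -0.897], [-0.111, -0.964, 0.242], [-0.929, 0.014, -0.37]]
force: [-0.6, -0.6, -2.0]
grip_width: 0.0273
```

```bash
python3 - <<'E'
from h import *
go(at(.03),RP)
a,d=env.snapshot("top");b,e=env.snapshot("side")
for n,I,D in(("top",a,d),("side",b,e)):
    hs=cv2.cvtColor(I,cv2.COLOR_RGB2HSV); m=(((hs[...,0]<8)|(hs[...,0]>172))&(hs[...,1]>130)&(hs[...,2]>80)).astype(np.uint8)
    k=cv2.connectedComponentsWithStats(m)
    for i in range(1,k[0]):
        if k[2][i,4]>2: 
            c=k[3][i]; z=np.median(D[k[1]==i]); print(n,c.round(1),k[2][i,4],cloud(n,[c],[z]).round(4))
print("exp tip",(at(.07)+RP[:,0]*.155-N*.11).round(4))
c=lambda I,u,v:cv2.resize(I[v:v+45,u:u+60,::-1],(400,300),interpolation=cv2.INTER_CUBIC)
cv2.imwrite("pics/c5.png",np.hstack([c(a,170,175),c(b,200,125)]))
E
```

```text
t 6.3 shift mm [ 12.1 -12.2  53.8] rotvec [ 0.     0.232 -0.016] F [-0.61 -0.62 -2.04] w 0.0273 pos [0.5877 0.1849 0.3025] q [ -30.   26.    7.  108.   22.   31. -146.]
top [250.3 228.5] 31 [[ 0.4143 -0.0113  0.1284]]
side [215.  179.7] 20 [[ 0.4158 -0.0129  0.1298]]
side [314.2 221.4] 5 [[ 0.768  -0.2617  0.0682]]
side [315.8 226.3] 6 [[ 0.7665 -0.2854  0.0684]]
side [274. 321.] 3 [[ 0.5205 -0.588   0.0176]]
exp tip [0.5774 0.2002 0.1042]
```

View pics/c5.png

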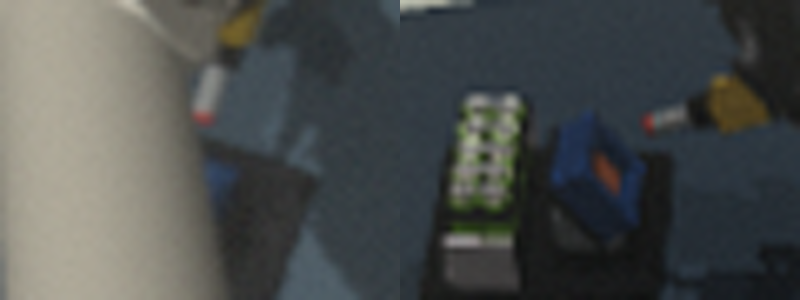

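In the top crop the red tip is at (205,115), clear of the port. The tilt stopped 13° short because joint 7 is at its limit (-146°). I'll try once more whether the arm's redundancy gives the rest; otherwise I'll regrasp with the tool turned half a turn.

Call:
{"name": "servo_tool", "arguments": {
  "deltas": [
    [2,-2,3,0,0.05,0,0],
    [4,-4,6,0,0.1,0,0],
    [6,-6,9,0,0.15,0,0],
    [8,-9,12,0,0.2,0,0],
    [10,-12,14,0,0.232,0,0]
  ]
}}

```text
t: 6.9
position: [0.5804, 0.2011, 0.2872]
eef_rot: [[0.551, -0.262, -0.792], [-0.162, -0.965, 0.206], [-0.818, 0.015, -0.574]]
force: [-0.1, 0.4, -1.6]
grip_width: 0.0277
```

```bash
python3 - <<'E'
from h import *
go(at(.07),RP)
E
```

```text
t 6.9 shift mm [-6.6  1.8 -2.9] rotvec [ 0.006 -0.001 -0.014] F [-0.12  0.39 -1.64] w 0.0277 pos [0.5804 0.2011 0.2872] q [ -61.   33.   41.  114.   14.   15. -147.]
```

```bash
python3 - <<'E'
from h import *
s=env.get_state();print(np.round(s["joint_positions"],2),np.round(s["qvel"],2))
go(at(.03),RP)
a,d=env.snapshot("top");b,e=env.snapshot("side")
c=lambda I,u,v:cv2.resize(I[v:v+30,u:u+40,::-1],(400,300),interpolation=cv2.INTER_CUBIC)
cv2.imwrite("pics/c6.png",np.hstack([c(a,180,182),c(b,212,130)]))
E
```

```text
[ -61.26   32.78   41.47  114.28   13.5    14.62 -146.73] [-32.37  16.29  34.83   5.78 -14.1  -20.24  -0.05]
t 6.9 shift mm [-6.6  1.6 37.1] rotvec [ 0.006 -0.001 -0.014] F [-0.12  0.39 -1.64] w 0.0277 pos [0.5804 0.2011 0.2872] q [ -61.   33.   41.  114.   14.   15. -147.]
```

View pics/c6.png

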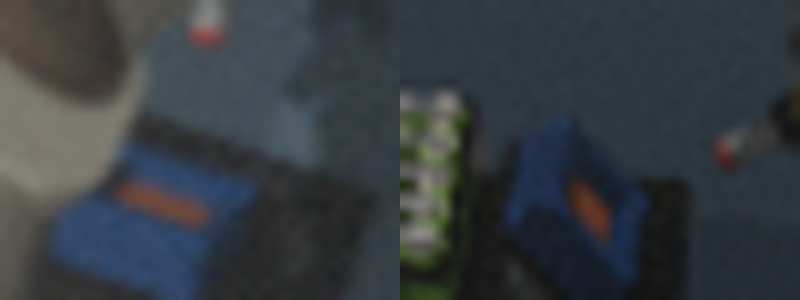

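The red tip is at top (200.6,185.7) and side (244,144.7). The port is clear and lies ahead along the axis. I'll check the tip position in the same cameras, then approach.

```bash
python3 - <<'E'
from h import *
s=env.get_state();R=np.array(s["eef_rot"]);tip=np.array(s["position"])+R[:,0]*.155+R[:,2]*.107
print("FK tip",tip.round(4)); print(plane("top",[[200.3,185.4]],tip[2]+.003).round(4),plane("side",[[244,144.7]],tip[2]+.003).round(4))
print("now rel port (y,u,n):",[(1000*(tip-PORT-N*.003)@v).round(1) for v in (np.array([-hh[1],hh[0],0]),-RP[:,0]*1.0,N)])
E
```

```text
FK tip [0.5801 0.1988 0.0979]
[[0.5758 0.1992 0.1009]] [[0.5802 0.1986 0.1009]]
now rel port (y,u,n): [np.float64(-0.6), np.float64(-6.8), np.float64(65.8)]
```

Call:
{"name": "servo_tool", "arguments": {
  "deltas": [
    [-2,0,5,0,0,-0.005,0],
    [-4,1,13,0.003,0,-0.01,0],
    [-6,2,22,0.006,0,-0.014,0],
    [-7,2,30,0.006,0,-0.014,0],
    [-7,2,35,0.006,0,-0.014,0]
  ]
}}

```text
t: 7.5
position: [0.5474, 0.2075, 0.2724]
eef_rot: [[0.553, -0.259, -0.792], [-0.149, -0.966, 0.212], [-0.82, 0.001, -0.572]]
force: [0.3, 0.0, -1.0]
grip_width: 0.0269
```

```bash
python3 - <<'E'
from h import *
s=env.get_state();print(np.round(s["joint_positions"],2),np.round(s["qvel"],2))
go(at(.01),RP)
E
```

```text
[ -66.57   33.31   44.77  118.53   10.38   11.44 -146.78] [-6.98  3.09  4.37  4.08 -4.32 -4.2  -0.14]
t 7.5 shift mm [ 0.5 -0.7 21.2] rotvec [ 0.001  0.002 -0.   ] F [ 0.3   0.04 -1.01] w 0.0269 pos [0.5474 0.2075 0.2724] q [ -67.   33.   45.  119.   10.   11. -147.]
```

Call:
{"name": "servo_tool", "arguments": {
  "deltas": [
    [0,0,3,0,0,0,0],
    [0,0,7,0,0,0,0],
    [0,0,11,0,0,0,0],
    [0,0,14,0,0,0,0],
    [0,0,15,0,0,0,0]
  ]
}}

```text
t: 8.0
position: [0.5373, 0.2123, 0.266]
eef_rot: [[0.551, -0.26, -0.793], [-0.15, -0.966, 0.211], [-0.821, 0.003, -0.571]]
force: [0.1, -0.4, -2.5]
grip_width: 0.0269
```

```bash
python3 - <<'E'
from h import *
s=env.get_state();print(np.round(s["joint_positions"],2),np.round(s["qvel"],2))
go(at(.01),RP)
E
```

```text
[ -68.42   33.96   45.66  119.52    9.62   10.89 -147.36] [-1.    0.32  0.8   0.39 -0.84  0.05 -0.01]
t 8.0 shift mm [1.7 1.3 8.5] rotvec [ 0.001  0.003 -0.003] F [ 0.1  -0.4  -2.54] w 0.0269 pos [0.5373 0.2123 0.266 ] q [ -68.   34.   46.  120.   10.   11. -147.]
```

The approach runs joints 6 and 7 to their limits, so I won't press from here. I'll back out, return the wand to the rest, and regrasp with the tool turned half a turn and leaned 20°, which takes the load off both joints.

Call:
{"name": "servo_tool", "arguments": {
  "deltas": [
    [0,0,-10,0,0,0,0],
    [0,0,-25,0,0,0,0],
    [0,0,-40,0,0,0,0],
    [-5,0,-60,0,0,0,0],
    [-10,0,-80,0,0,0,0]
  ]
}}

```text
t: 8.5
position: [0.5965, 0.1957, 0.3212]
eef_rot: [[0.551, -0.261, -0.793], [-0.151, -0.965, 0.212], [-0.82, 0.003, -0.572]]
force: [0.5, 0.1, -1.2]
grip_width: 0.0269
```

Call:
{"name": "servo_tool", "arguments": {
  "deltas": [
    [-15,0,-5,0,-0.1,0,0],
    [-35,0,-10,0,-0.22,0,0],
    [-55,0,-10,0,-0.34,0,0],
    [-75,0,-5,0,-0.46,0,0],
    [-90,0,0,0,-0.58,0,0]
  ]
}}

```text
t: 9.0
position: [0.5464, 0.2091, 0.3967]
eef_rot: [[0.025, -0.261, -0.965], [-0.006, -0.965, 0.261], [-1.0, -0.001, -0.026]]
force: [-0.7, -0.1, -2.2]
grip_width: 0.0275
```

```bash
cat >> h.py <<'E'
GRASP=np.array([.4939,-.2195,.2139])  # first-grasp TCP, yaw 179.1
E
python3 - <<'E'
from h import *
s=env.get_state();print(np.round(s["joint_positions"],1))
go([.54,0,.37],Rdown(172)); go(GRASP+[0,0,.15],Rdown(179.1))
E
```

```text
[ -41.5   21.2   22.4  100.9   -8.3   58.5 -121.5]
t 9.0 shift mm [ 27.8 203.5 -47.7] rotvec [-0.124 -0.026 -0.001] F [-0.68 -0.14 -2.17] w 0.0275 pos [0.5464 0.2091 0.3967] q [ -42.   21.   22.  101.   -8.   58. -121.]
t 9.0 shift mm [ 34.1 427.5 -60.3] rotvec [-0.248 -0.026 -0.003] F [-0.68 -0.14 -2.17] w 0.0275 pos [0.5464 0.2091 0.3967] q [ -42.   21.   22.  101.   -8.   58. -121.]
```

Call:
{"name": "servo_tool", "arguments": {
  "deltas": [
    [3,25,-6,-0.02,-0.01,0,0],
    [8,70,-16,-0.05,-0.02,0,0],
    [15,117,-28,-0.08,-0.026,0,0],
    [20,163,-38,-0.11,-0.026,0,0],
    [25,209,-48,-0.124,-0.026,0,0]
  ]
}}

```text
t: 9.5
position: [0.5387, -0.0075, 0.3717]
eef_rot: [[0.003, -0.139, -0.99], [-0.005, -0.99, 0.139], [-1.0, 0.004, -0.004]]
force: [1.0, -0.1, -0.8]
grip_width: 0.0273
```

```bash
python3 - <<'E'
from h import *
go(GRASP+[0,0,.10],Rdown(179.1))
E
```

```text
t 9.5 shift mm [ 58.7 215.9  15.2] rotvec [-0.123 -0.004 -0.005] F [ 1.01 -0.08 -0.78] w 0.0273 pos [ 0.5387 -0.0075  0.3717] q [-23.  19.  25. 108.  -9.  55. -91.]
```

Call:
{"name": "servo_tool", "arguments": {
  "deltas": [
    [0,40,3,-0.03,0,0,0],
    [0,85,6,-0.06,0,0,0],
    [5,130,9,-0.09,-0.004,-0.003,0],
    [15,175,12,-0.12,-0.004,-0.005,0],
    [25,216,15,-0.123,-0.004,-0.005,0]
  ]
}}

```text
t: 10.0
position: [0.4932, -0.22, 0.3479]
eef_rot: [[0.0, -0.017, -1.0], [-0.001, -1.0, 0.017], [-1.0, 0.001, -0.0]]
force: [0.0, 0.4, -1.4]
grip_width: 0.0272
```

Call:
{"name": "servo_tool", "arguments": {
  "deltas": [
    [15,0,0,0,0,0,0],
    [30,0,0,0,0,0,0],
    [33,0,0,0,0,0,0],
    [33,0,0,0,0,0,0],
    [33,0,0,0,0,0,0]
  ]
}}

```text
t: 10.5
position: [0.4941, -0.2167, 0.3147]
eef_rot: [[-0.001, -0.016, -1.0], [-0.0, -1.0, 0.016], [-1.0, 0.0, 0.001]]
force: [-0.0, 0.1, -1.4]
grip_width: 0.0268
```

```bash
python3 - <<'E'
from h import *
go(GRASP,Rdown(179.1))
E
```

```text
t 10.5 shift mm [100.8   2.8   0. ] rotvec [-0.     0.001 -0.   ] F [-0.01  0.15 -1.43] w 0.0268 pos [ 0.4941 -0.2167  0.3147] q [ -1.  24.  27. 111. -14.  49. -57.]
```

Call:
{"name": "servo_tool", "arguments": {
  "deltas": [
    [20,3,0,0,0,0,0],
    [45,3,0,0,0,0,0],
    [70,3,0,0,0,0,0],
    [87,3,0,0,0,0,0],
    [95,3,0,0,0,0,0]
  ]
}}

```text
t: 11.0
position: [0.4934, -0.2189, 0.2182]
eef_rot: [[-0.004, -0.015, -1.0], [0.001, -1.0, 0.015], [-1.0, -0.001, 0.004]]
force: [-0.3, 0.7, -1.8]
grip_width: 0.0275
```

Call:
{"name": "servo_tool", "arguments": {
  "deltas": [
    [1,0,0,0,0,0,0],
    [2,0,0,0,0,0,0],
    [3,0,0,0,0,0,0],
    [4,0,0,0,0,0,0],
    [5,0,0,0,0,0,0]
  ]
}}

```text
t: 11.5
position: [0.4935, -0.2194, 0.2144]
eef_rot: [[-0.002, -0.016, -1.0], [0.0, -1.0, 0.016], [-1.0, -0.0, 0.002]]
force: [-0.3, -0.6, -1.6]
grip_width: 0.0274
```

```bash
python3 - <<'E'
from h import *
go(GRASP,Rdown(179.1))
E
```

```text
t 11.5 shift mm [ 0.5  0.1 -0.4] rotvec [-0.     0.002  0.   ] F [-0.32 -0.58 -1.56] w 0.0274 pos [ 0.4935 -0.2194  0.2144] q [  3.  33.  23. 113. -20.  38. -52.]
```

Call:
{"name": "servo_tool", "arguments": {
  "deltas": [
    [0.5,0,0,0,0,0,0],
    [1,0,0,0,0,0,0],
    [1.5,0,0,0,0,0,0],
    [2,0,0,0,0,0,0],
    [2,0,0,0,0,0,0]
  ]
}}

```text
t: 12.0
position: [0.4934, -0.2196, 0.2139]
eef_rot: [[-0.002, -0.016, -1.0], [0.002, -1.0, 0.016], [-1.0, -0.001, 0.002]]
force: [-5.4, 2.9, 18.4]
grip_width: 0.0271
```

Call:
{"name": "servo_tool", "arguments": {
  "deltas": [
    [0,0,0,0,0,0,0.5],
    [0,0,0,0,0,0,1],
    [0,0,0,0,0,0,1],
    [0,0,0,0,0,0,1],
    [0,0,0,0,0,0,1]
  ]
}}

```text
t: 12.5
position: [0.4932, -0.2193, 0.2116]
eef_rot: [[-0.003, -0.016, -1.0], [0.001, -1.0, 0.016], [-1.0, -0.001, 0.003]]
force: [0.1, -0.3, 0.5]
grip_width: 0.0856
```

Call:
{"name": "servo_tool", "arguments": {
  "deltas": [
    [-20,0,0,0,0,0,1],
    [-45,0,0,0,0,0,1],
    [-70,0,0,0,0,0,1],
    [-95,0,0,0,0,0,1],
    [-110,0,0,0,0,0,1]
  ]
}}

```text
t: 13.0
position: [0.494, -0.2197, 0.3236]
eef_rot: [[-0.001, -0.016, -1.0], [-0.0, -1.0, 0.016], [-1.0, 0.0, 0.001]]
force: [0.4, 0.3, -0.0]
grip_width: 0.0855
```

```bash
cat >> h.py <<'E'
TAU=20
def Rf(yaw,pitch): # flipped tool (y,z negated), leaned TAU deg: tool pitch = pitch-TAU relative to wand-perpendicular
    R=Rdown(yaw,pitch-TAU); return R@np.diag([1,-1,-1.])
WO=np.array([.4939,-.2195,.0589-.0015]) # wand origin in rest
def tcp(origin,R): return np.array(origin)-R[:,0]*.155
E
python3 - <<'E'
from h import *
R=Rf(179.1,0); print(R.round(3).tolist())
go(tcp([.494,-.2195,.19],R),R)
b,e=env.snapshot("side")
cv2.imwrite("pics/c7.png",cv2.resize(b[190:250,200:280,::-1],(640,480),interpolation=cv2.INTER_CUBIC))
E
```

```text
[[-0.342, 0.016, 0.94], [0.005, 1.0, -0.015], [-0.94, 0.0, -0.342]]
t 13.0 shift mm [-12.1  -0.2 -53. ] rotvec [ 3.094 -0.     0.544] F [ 0.39  0.33 -0.03] w 0.0855 pos [ 0.494  -0.2197  0.3236] q [ -1.  23.  28. 110. -14.  50. -57.]
```

View pics/c7.png

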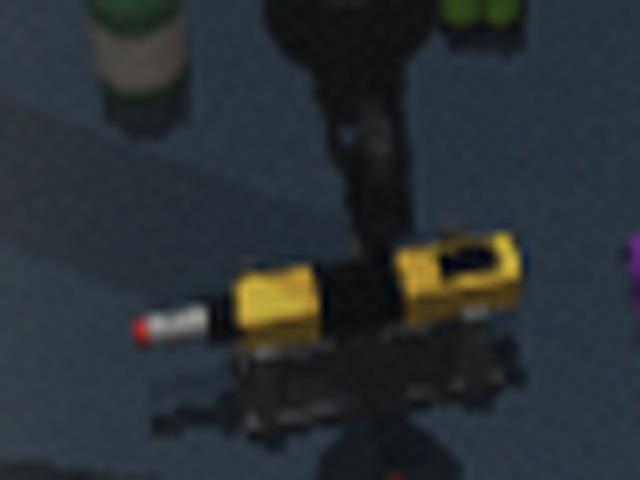

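The wand lies in both forks as before. Now I turn the open gripper half a turn above it.

Call:
{"name": "servo_tool", "arguments": {
  "deltas": [
    [-5,0,0,0.148,0,0,1],
    [-10,0,0,0.296,0,0,1],
    [-10,0,0,0.444,0,0,1],
    [-10,0,0,0.592,0,0,1],
    [-10,0,0,0.74,0,0,1]
  ]
}}

```text
t: 13.55
position: [0.4933, -0.2192, 0.3309]
eef_rot: [[-0.004, -0.69, -0.723], [0.001, -0.723, 0.69], [-1.0, 0.002, 0.003]]
force: [0.4, 0.0, 0.3]
grip_width: 0.0855
```

```bash
python3 - <<'E'
from h import *
R=Rf(179.1,0)
go(tcp([.494,-.2195,.19],R),R)
E
```

```text
t 13.55 shift mm [ -5.  -36.2 -39.6] rotvec [2.366 0.162 0.412] F [0.42 0.04 0.28] w 0.0855 pos [ 0.4933 -0.2192  0.3309] q [ -9.  25.  38. 110. -19.  52. -96.]
```

Call:
{"name": "servo_tool", "arguments": {
  "deltas": [
    [0,0,0,-0.148,0,0,1],
    [0,0,0,-0.296,0,0,1],
    [0,0,0,-0.444,0,0,1],
    [0,0,0,-0.592,0,0,1],
    [0,0,0,-0.74,0,0,1]
  ]
}}

```text
t: 14.05
position: [0.4933, -0.2192, 0.3307]
eef_rot: [[-0.004, -0.01, -1.0], [0.001, -1.0, 0.01], [-1.0, -0.001, 0.004]]
force: [0.3, 0.0, -0.2]
grip_width: 0.0857
```

Call:
{"name": "servo_tool", "arguments": {
  "deltas": [
    [0,0,0,-0.148,0,0,1],
    [0,0,0,-0.296,0,0,1],
    [0,0,0,-0.444,0,0,1],
    [0,0,0,-0.592,0,0,1],
    [0,0,0,-0.74,0,0,1]
  ]
}}

```text
t: 14.55
position: [0.4933, -0.2192, 0.3307]
eef_rot: [[-0.004, 0.667, -0.745], [0.001, -0.745, -0.667], [-1.0, -0.004, 0.002]]
force: [-0.1, 0.7, -0.4]
grip_width: 0.0851
```

Call:
{"name": "servo_tool", "arguments": {
  "deltas": [
    [0,0,0,-0.148,0,0,1],
    [0,0,0,-0.296,0,0,1],
    [0,0,0,-0.444,0,0,1],
    [0,0,0,-0.592,0,0,1],
    [0,0,0,-0.74,0,0,1]
  ]
}}

```text
t: 15.05
position: [0.4933, -0.2192, 0.3307]
eef_rot: [[-0.004, 0.995, -0.1], [0.001, -0.1, -0.995], [-1.0, -0.004, -0.001]]
force: [-0.2, -0.2, 0.2]
grip_width: 0.0855
```

Call:
{"name": "servo_tool", "arguments": {
  "deltas": [
    [0,0,0,-0.148,0,0,1],
    [0,0,0,-0.296,0,0,1],
    [0,0,0,-0.444,0,0,1],
    [0,0,0,-0.592,0,0,1],
    [0,0,0,-0.74,0,0,1]
  ]
}}

```text
t: 15.55
position: [0.4933, -0.2192, 0.3306]
eef_rot: [[-0.004, 0.802, 0.597], [0.002, 0.597, -0.802], [-1.0, -0.003, -0.004]]
force: [0.3, 0.8, 0.1]
grip_width: 0.0856
```

Call:
{"name": "servo_tool", "arguments": {
  "deltas": [
    [0,0,0,-0.148,0,0,1],
    [0,0,0,-0.296,0,0,1],
    [0,0,0,-0.444,0,0,1],
    [0,0,0,-0.592,0,0,1],
    [0,0,0,-0.74,0,0,1]
  ]
}}

```text
t: 16.05
position: [0.4933, -0.2192, 0.3307]
eef_rot: [[-0.004, 0.19, 0.982], [0.002, 0.982, -0.19], [-1.0, 0.001, -0.004]]
force: [-0.0, 0.3, 0.1]
grip_width: 0.0856
```

```bash
python3 - <<'E'
from h import *
R=Rf(179.1,0)
go(tcp([.494,-.2195,.19],R),R)
E
```

```text
t 16.05 shift mm [-5.2  9.1 52.9] rotvec [-0.174  0.344 -0.032] F [-0.02  0.26  0.06] w 0.0856 pos [ 0.4933 -0.2192  0.3307] q [ 27.  21.  -7. 109.   3.  50.  97.]
```

Call:
{"name": "servo_tool", "arguments": {
  "deltas": [
    [-1,2,12,-0.044,0.086,-0.008,1],
    [-2,4,25,-0.087,0.172,-0.016,1],
    [-3,7,40,-0.13,0.258,-0.024,1],
    [-5,9,53,-0.174,0.344,-0.032,1],
    [-5,9,53,-0.174,0.344,-0.032,1]
  ]
}}

```text
t: 16.55
position: [0.5491, -0.22, 0.3347]
eef_rot: [[-0.343, 0.019, 0.939], [0.007, 1.0, -0.017], [-0.939, 0.001, -0.343]]
force: [1.4, 0.3, -0.7]
grip_width: 0.0854
```

```bash
python3 - <<'E'
from h import *
R=Rf(179.1,0)
go(tcp([.494,-.2195,.058],R),R)
E
```

```text
t 16.55 shift mm [123.9  -0.5  43. ] rotvec [-0.003 -0.001 -0.002] F [ 1.38  0.27 -0.75] w 0.0854 pos [ 0.5491 -0.22    0.3347] q [ 22.  32.  -7.  93.   9.  75. 101.]
```

Call:
{"name": "servo_tool", "arguments": {
  "deltas": [
    [25,0,9,0,0,0,1],
    [55,0,19,0,0,0,1],
    [85,0,29,0,0,0,1],
    [110,0,38,0,0,0,1],
    [124,0,43,-0.003,0,-0.002,1]
  ]
}}

```text
t: 17.05
position: [0.5435, -0.2209, 0.2026]
eef_rot: [[-0.343, 0.019, 0.939], [0.006, 1.0, -0.018], [-0.939, -0.001, -0.343]]
force: [0.3, -0.1, 0.1]
grip_width: 0.0854
```

Call:
{"name": "servo_tool", "arguments": {
  "deltas": [
    [0,0,0,0,0,0,1],
    [0,0,0,0,0,0,0.6],
    [0,0,0,0,0,0,0.4],
    [0,0,0,0,0,0,0.3],
    [0,0,0,0,0,0,0.25]
  ]
}}

```text
t: 17.55
position: [0.546, -0.2211, 0.2066]
eef_rot: [[-0.339, 0.018, 0.941], [0.004, 1.0, -0.018], [-0.941, -0.002, -0.339]]
force: [0.6, 7.5, 6.1]
grip_width: 0.0281
```

Call:
{"name": "servo_tool", "arguments": {
  "deltas": [
    [0,0,0,0,0,0,0.1],
    [0,0,0,0,0,0,0],
    [0,0,0,0,0,0,0],
    [0,0,0,0,0,0,0],
    [0,0,0,0,0,0,0]
  ]
}}

```text
t: 18.05
position: [0.5462, -0.2209, 0.2067]
eef_rot: [[-0.339, 0.018, 0.94], [0.004, 1.0, -0.017], [-0.941, -0.002, -0.339]]
force: [-0.5, 2.2, 6.0]
grip_width: 0.0275
```

```bash
python3 - <<'E'
from h import *
R=Rf(179.1,0)
go(tcp([.494,-.2195,.058],R),R); s=env.get_state(); R=np.array(s["eef_rot"]); print(R.round(4).tolist(), (np.array(s["position"])+.155*R[:,0]).round(4))
E
```

```text
t 18.05 shift mm [2.6 0.6 1.8] rotvec [-0.003  0.003  0.001] F [-0.53  2.19  5.96] w 0.0275 pos [ 0.5462 -0.2209  0.2067] q [22. 41. -6. 97. 11. 62. 99.]
[[-0.3394, 0.0177, 0.9405], [0.004, 0.9998, -0.0174], [-0.9406, -0.0022, -0.3394]] [ 0.4936 -0.2203  0.0609]
```

Call:
{"name": "servo_tool", "arguments": {
  "deltas": [
    [-5,0,-2,0,0,0,0],
    [-20,0,-7,0,0,0,0],
    [-50,0,-18,0,0,0,0],
    [-85,0,-31,0,0,0,0],
    [-120,0,-43,0,0,0,0]
  ]
}}

```text
t: 18.55
position: [0.5456, -0.221, 0.3349]
eef_rot: [[-0.341, 0.018, 0.94], [0.004, 1.0, -0.018], [-0.94, -0.002, -0.341]]
force: [1.0, 0.5, -2.3]
grip_width: 0.0273
```

Call:
{"name": "servo_tool", "arguments": {
  "deltas": [
    [-20,0,-7,0,0,0,0],
    [-25,0,-9,0,0,0,0],
    [-25,0,-9,0,0,0,0],
    [-25,0,-9,0,0,0,0],
    [-25,0,-9,0,0,0,0]
  ]
}}

```text
t: 19.05
position: [0.5454, -0.2206, 0.3577]
eef_rot: [[-0.344, 0.018, 0.939], [0.005, 1.0, -0.017], [-0.939, -0.001, -0.344]]
force: [-0.2, 0.2, -2.5]
grip_width: 0.0269
```

```bash
cat >> h.py <<'E'
G2=np.array([.5462,-.2209,.2067]); RG2=np.array([[-0.3394,0.0177,0.9405],[0.004,0.9998,-0.0174],[-0.9406,-0.0022,-0.3394]])
RQ=Rf(165,35)
def at2(dist): return tcp(PORT+N*(.110+dist),RQ)
E
python3 - <<'E'
from h import *
R=Rf(172,0); go(tcp([.56,.0,.215],R),R); R=Rf(165,0); go(tcp([.62,.16,.22],R),R); print(at2(.07),RQ.round(3).tolist())
E
```

```text
t 19.05 shift mm [-24.7 214.4  58.3] rotvec [ 0.114 -0.002  0.043] F [-0.15  0.24 -2.47] w 0.0269 pos [ 0.5454 -0.2206  0.3577] q [ 23.  30.  -7.  93.   9.  77. 102.]
t 19.05 shift mm [-48.7 369.1 109. ] rotvec [ 0.229 -0.002  0.085] F [-0.15  0.24 -2.47] w 0.0269 pos [ 0.5454 -0.2206  0.3577] q [ 23.  30.  -7.  93.   9.  77. 102.]
[0.62567322 0.18722084 0.31696226] [[0.25, 0.259, 0.933], [-0.067, 0.966, -0.25], [-0.966, 0.0, 0.259]]
```

Call:
{"name": "servo_tool", "arguments": {
  "deltas": [
    [-3,25,7,0.013,0,0.005,0],
    [-8,70,19,0.037,0,0.014,0],
    [-14,118,32,0.063,0,0.024,0],
    [-19,166,45,0.088,0,0.033,0],
    [-25,214,58,0.114,0,0.043,0]
  ]
}}

```text
t: 19.55
position: [0.6129, -0.0064, 0.3612]
eef_rot: [[-0.34, 0.141, 0.93], [0.048, 0.99, -0.133], [-0.939, -0.001, -0.343]]
force: [1.4, -1.0, -2.3]
grip_width: 0.0273
```

```bash
python3 - <<'E'
from h import *
R=Rf(165,0); go(tcp([.63,.16,.23],R),R); go(at2(.09),RQ)
E
```

```text
t 19.55 shift mm [-29.5 160.8  38.3] rotvec [ 0.113 -0.001  0.042] F [ 1.38 -0.98 -2.27] w 0.0273 pos [ 0.6129 -0.0064  0.3612] q [  7.  33. -11.  88.   2.  80.  77.]
t 19.55 shift mm [ 30.1 191.6  12.7] rotvec [ 0.122 -0.611  0.006] F [ 1.38 -0.98 -2.27] w 0.0273 pos [ 0.6129 -0.0064  0.3612] q [  7.  33. -11.  88.   2.  80.  77.]
```

Call:
{"name": "servo_tool", "arguments": {
  "deltas": [
    [-6,35,8,0.025,0,0.01,0],
    [-13,75,17,0.05,0,0.02,0],
    [-20,110,26,0.08,0,0.03,0],
    [-26,140,34,0.1,0,0.04,0],
    [-30,161,38,0.113,0,0.042,0]
  ]
}}

```text
t: 20.05
position: [0.681, 0.1477, 0.376]
eef_rot: [[-0.332, 0.256, 0.908], [0.088, 0.967, -0.24], [-0.939, 0.001, -0.343]]
force: [-0.9, -0.1, -2.3]
grip_width: 0.0271
```

```bash
python3 - <<'E'
from h import *
go(at2(.09),RQ)
E
```

```text
t 20.05 shift mm [ 60.9  24.  -28. ] rotvec [ 0.003 -0.612 -0.   ] F [-0.93 -0.09 -2.3 ] w 0.0271 pos [0.681  0.1477 0.376 ] q [ -5.  40. -12.  74.  -2.  85.  60.]
```

Call:
{"name": "servo_tool", "arguments": {
  "deltas": [
    [8,4,-5,0,-0.11,0,0],
    [20,9,-10,0,-0.24,0,0],
    [35,14,-16,0.001,-0.37,0,0],
    [49,19,-22,0.002,-0.5,0,0],
    [61,24,-28,0.003,-0.612,0,0]
  ]
}}

```text
t: 20.55
position: [0.6402, 0.1803, 0.328]
eef_rot: [[0.253, 0.26, 0.932], [-0.068, 0.966, -0.25], [-0.965, -0.0, 0.262]]
force: [0.5, -0.9, -2.3]
grip_width: 0.0269
```

Call:
{"name": "servo_tool", "arguments": {
  "deltas": [
    [0,0,0,0,0,0,0],
    [0,0,0,0,0,0,0],
    [0,0,0,0,0,0,0],
    [0,0,0,0,0,0,0],
    [0,0,0,0,0,0,0]
  ]
}}

```text
t: 21.05
position: [0.6425, 0.1792, 0.3304]
eef_rot: [[0.252, 0.262, 0.932], [-0.068, 0.965, -0.253], [-0.965, 0.001, 0.261]]
force: [0.2, 0.3, -1.1]
grip_width: 0.0269
```

```bash
cat >> h.py <<'E'
def tip():
    s=env.get_state();R=np.array(s["eef_rot"]);w=R@Ro.from_euler("y",0).as_matrix()
    # nose dir in tool frame from grasp: nose was Rdown nose at grasp
    nose=R@(RG2.T@np.array([np.cos(np.deg2rad(179.1)),np.sin(np.deg2rad(179.1)),0]))
    o=np.array(s["position"])+.155*R[:,0]; t=o+.110*nose; Y=np.array([-hh[1],hh[0],0]);U=np.cross(N,Y)
    print("tip",t.round(4),"rel port y,u,n mm",[round(1000*(t-PORT)@v,1) for v in(Y,U,N)],"angle",round(np.degrees(np.arccos(-nose@N)),2),"F along N",round(np.array(s["force"])@N,2),"lat y,u",round(np.array(s["force"])@Y,2),round(np.array(s["force"])@U,2),"q",np.round(s["joint_positions"],1))
    return t
E
python3 - <<'E'
from h import *
go(at2(.03),RQ); t=tip()
a,d=env.snapshot("top");b,e=env.snapshot("side")
for n,I,D in(("top",a,d),("side",b,e)):
    hs=cv2.cvtColor(I,cv2.COLOR_RGB2HSV); m=(((hs[...,0]<8)|(hs[...,0]>172))&(hs[...,1]>110)&(hs[...,2]>70)).astype(np.uint8)
    k=cv2.connectedComponentsWithStats(m)
    for i in range(1,k[0]):
        c=k[3][i]
        if k[2][i,4]>2 and abs(c[0]-(200 if n=="top" else 244))<30 and c[1]<210: print(n,c.round(1),k[2][i,4],plane(n,[c],t[2]+.003).round(4))
c=lambda I,u,v:cv2.resize(I[v:v+30,u:u+40,::-1],(400,300),interpolation=cv2.INTER_CUBIC)
cv2.imwrite("pics/c8.png",np.hstack([c(a,180,180),c(b,215,130)]))
E
```

```text
t 21.05 shift mm [ 21.8   3.2 -58.8] rotvec [-0.004  0.002  0.   ] F [ 0.2   0.27 -1.14] w 0.0269 pos [0.6425 0.1792 0.3304] q [-17.  29.  -5.  97.  16.  43.  43.]
tip [0.5945 0.1921 0.1177] rel port y,u,n mm [np.float64(-3.3), np.float64(0.4), np.float64(93.0)] angle nan F along N -0.55 lat y,u 0.32 -1.01 q [-16.9  29.2  -4.6  97.1  16.4  42.5  43.1]
side [230.7 150.9] 7 [[0.5103 0.151  0.1207]]
side [215.  179.9] 20 [[ 0.4157 -0.0058  0.1207]]h.py:45: RuntimeWarning: invalid value encountered in arccos
  print("tip",t.round(4),"rel port y,u,n mm",[round(1000*(t-PORT)@v,1) for v in(Y,U,N)],"angle",round(np.degrees(np.arccos(-nose@N)),2),"F along N",round(np.array(s["force"])@N,2),"lat y,u",round(np.array(s["force"])@Y,2),round(np.array(s["force"])@U,2),"q",np.round(s["joint_positions"],1))
```

View pics/c8.png

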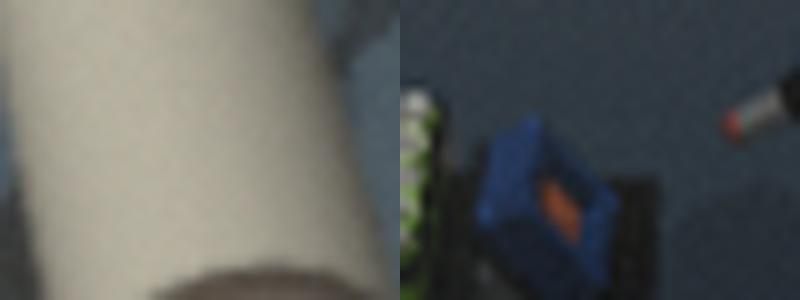

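Tip is at side pixel (248,142) and the rim centre at about (230,150). The joints are comfortable now (j6 43°, j7 43°). I approach along the axis.

Call:
{"name": "servo_tool", "arguments": {
  "deltas": [
    [4,1,-10,-0.002,0,0,0],
    [9,2,-24,-0.004,0.002,0,0],
    [14,3,-38,-0.004,0.002,0,0],
    [19,3,-50,-0.004,0.002,0,0],
    [22,3,-59,-0.004,0.002,0,0]
  ]
}}

```text
t: 21.65
position: [0.5909, 0.1972, 0.2921]
eef_rot: [[0.248, 0.255, 0.934], [-0.067, 0.967, -0.246], [-0.966, -0.002, 0.257]]
force: [0.6, 0.3, -1.3]
grip_width: 0.027
```

Call:
{"name": "servo_tool", "arguments": {
  "deltas": [
    [2,0,-5,0,0,0,0],
    [4,0,-11,0,0,0,0],
    [6,0,-17,0,0,0,0],
    [8,0,-22,0,0,0,0],
    [8,0,-22,0,0,0,0]
  ]
}}

```text
t: 22.15
position: [0.5736, 0.2016, 0.2796]
eef_rot: [[0.249, 0.256, 0.934], [-0.067, 0.967, -0.247], [-0.966, -0.001, 0.258]]
force: [1.0, -0.2, -2.1]
grip_width: 0.0273
```

```bash
python3 - <<'E'
from h import *
go(at2(.0),RQ); t=tip()
b,e=env.snapshot("side")
cv2.imwrite("pics/c9.png",cv2.resize(b[132:168,208:256,::-1],(768,576),interpolation=cv2.INTER_CUBIC))
E
```

```text
t 22.15 shift mm [ 1.8 -0.4 -3.9] rotvec [ 0.003 -0.001  0.   ] F [ 1.03 -0.18 -2.12] w 0.0273 pos [0.5736 0.2016 0.2796] q [-22.  28.  -3. 107.  20.  35.  35.]
tip [0.5249 0.214  0.067 ] rel port y,u,n mm [np.float64(-0.2), np.float64(0.7), np.float64(4.2)] angle nan F along N -0.36 lat y,u 0.09 -2.33 q [-22.4  28.   -3.1 107.2  19.6  34.8  35.1]h.py:45: RuntimeWarning: invalid value encountered in arccos
  print("tip",t.round(4),"rel port y,u,n mm",[round(1000*(t-PORT)@v,1) for v in(Y,U,N)],"angle",round(np.degrees(np.arccos(-nose@N)),2),"F along N",round(np.array(s["force"])@N,2),"lat y,u",round(np.array(s["force"])@Y,2),round(np.array(s["force"])@U,2),"q",np.round(s["joint_positions"],1))
```

View pics/c9.png

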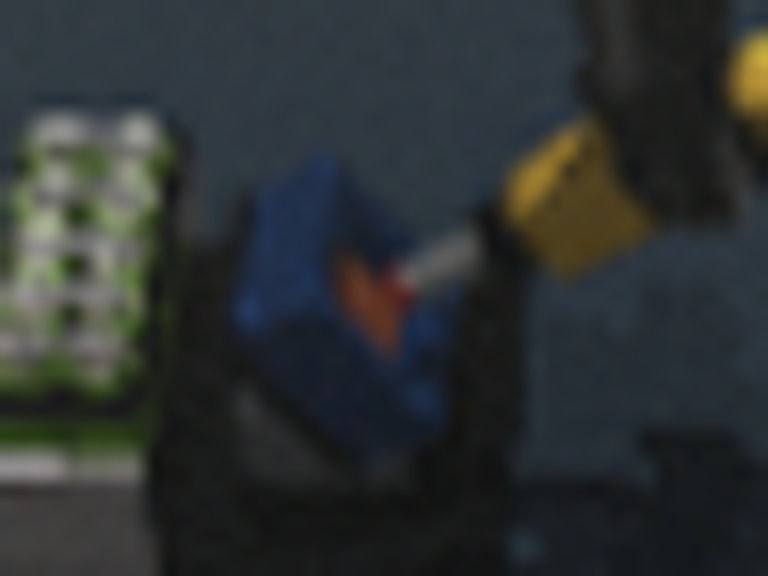

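The nose end is at crop (397,289), just outside the rim and on the opening's centre (about (382,297) plus 4 mm outward). Now I feel for the plate with slow moves.

Call:
{"name": "servo_tool", "arguments": {
  "deltas": [
    [0.7,0,-1.9,0,0,0,0],
    [1.4,0,-3.8,0,0,0,0],
    [2.1,0,-5.6,0,0,0,0],
    [2.7,0,-7.5,0,0,0,0],
    [2.7,0,-7.5,0,0,0,0]
  ]
}}

```text
t: 22.7
position: [0.5677, 0.2032, 0.2753]
eef_rot: [[0.25, 0.256, 0.934], [-0.067, 0.967, -0.247], [-0.966, -0.001, 0.259]]
force: [-1.3, -0.3, -2.1]
grip_width: 0.0273
```

```bash
sed -i 's/np.arccos(-nose@N)/np.arccos(min(1,-nose@N))/' h.py; python3 -c "
from h import *
tip()"
```

```text
tip [0.5191 0.2156 0.0627] rel port y,u,n mm [np.float64(-0.1), np.float64(0.7), np.float64(-3.2)] angle 0.0 F along N -2.14 lat y,u -0.62 -1.01 q [-22.9  27.9  -2.9 108.1  19.9  34.1  34.3]
```

Call:
{"name": "servo_tool", "arguments": {
  "deltas": [
    [0.3,0,-0.9,0,0,0,0],
    [0.7,0,-1.9,0,0,0,0],
    [1,0,-2.8,0,0,0,0],
    [1.4,0,-3.8,0,0,0,0],
    [1.4,0,-3.8,0,0,0,0]
  ]
}}

```text
t: 23.2
position: [0.5646, 0.204, 0.2731]
eef_rot: [[0.25, 0.256, 0.934], [-0.067, 0.967, -0.247], [-0.966, -0.001, 0.259]]
force: [-0.3, -0.1, -1.7]
grip_width: 0.0274
```

```bash
python3 -c "
from h import *
tip()"
```

```text
tip [0.5161 0.2165 0.0605] rel port y,u,n mm [np.float64(-0.1), np.float64(0.6), np.float64(-7.0)] angle 0.0 F along N -1.19 lat y,u -0.17 -1.24 q [-23.2  27.9  -2.8 108.5  20.1  33.7  33.8]
```

Call:
{"name": "servo_tool", "arguments": {
  "deltas": [
    [0.3,0,-0.9,0,0,0,0],
    [0.7,0,-1.9,0,0,0,0],
    [1,0,-2.8,0,0,0,0],
    [1.4,0,-3.8,0,0,0,0],
    [1.4,0,-3.8,0,0,0,0]
  ]
}}

```text
t: 23.7
position: [0.5614, 0.2049, 0.2707]
eef_rot: [[0.25, 0.256, 0.934], [-0.067, 0.967, -0.247], [-0.966, -0.001, 0.259]]
force: [-0.1, -0.7, -1.1]
grip_width: 0.0272
```

```bash
python3 -c "
from h import *
tip()"
```

```text
tip [0.5128 0.2173 0.0582] rel port y,u,n mm [np.float64(-0.1), np.float64(0.6), np.float64(-11.1)] angle 0.0 F along N -0.52 lat y,u -0.75 -0.92 q [-23.5  27.9  -2.6 108.9  20.2  33.3  33.4]
```

Call:
{"name": "servo_tool", "arguments": {
  "deltas": [
    [0.3,0,-0.9,0,0,0,0],
    [0.7,0,-1.9,0,0,0,0],
    [1,0,-2.8,0,0,0,0],
    [1,0,-2.8,0,0,0,0],
    [1,0,-2.8,0,0,0,0]
  ]
}}

```text
t: 24.2
position: [0.5597, 0.2052, 0.2696]
eef_rot: [[0.251, 0.257, 0.933], [-0.067, 0.966, -0.248], [-0.966, -0.0, 0.26]]
force: [1.4, -1.5, -1.1]
grip_width: 0.0268
```

```bash
python3 -c "
from h import *
tip()"
```

```text
tip [0.5114 0.2178 0.0569] rel port y,u,n mm [np.float64(-0.0), np.float64(0.5), np.float64(-13.0)] angle 0.0 F along N 0.8 lat y,u -1.05 -1.89 q [-23.7  27.9  -2.5 109.2  20.4  33.1  33.1]
```

Call:
{"name": "servo_tool", "arguments": {
  "deltas": [
    [0.3,0,-0.9,0,0,0,0],
    [0.7,0,-1.9,0,0,0,0],
    [1,0,-2.8,0,0,0,0],
    [1,0,-2.8,0,0,0,0],
    [1,0,-2.8,0,0,0,0]
  ]
}}

```text
t: 24.7
position: [0.5572, 0.2059, 0.2677]
eef_rot: [[0.251, 0.257, 0.933], [-0.067, 0.966, -0.248], [-0.966, -0.0, 0.26]]
force: [3.4, -1.9, 0.9]
grip_width: 0.0273
```

```bash
python3 -c "
from h import *
tip()"
```

```text
tip [0.5089 0.2185 0.0551] rel port y,u,n mm [np.float64(-0.1), np.float64(0.5), np.float64(-16.2)] angle 0.0 F along N 3.63 lat y,u -0.95 -1.39 q [-24.   27.9  -2.4 109.5  20.5  32.8  32.8]
```

Contact came at about 12 mm depth and the nose is sliding in. I add 2 mm and hold.

Call:
{"name": "servo_tool", "arguments": {
  "deltas": [
    [0.3,0,-0.9,0,0,0,0],
    [0.7,0,-1.9,0,0,0,0],
    [0.7,0,-1.9,0,0,0,0],
    [0.7,0,-1.9,0,0,0,0],
    [0.7,0,-1.9,0,0,0,0]
  ]
}}

```text
t: 25.2
position: [0.5555, 0.2064, 0.2665]
eef_rot: [[0.251, 0.257, 0.933], [-0.067, 0.967, -0.248], [-0.966, -0.0, 0.26]]
force: [4.8, -2.0, 1.6]
grip_width: 0.0275
```

```bash
python3 -c "
from h import *
tip()"
```

```text
tip [0.5071 0.219  0.0539] rel port y,u,n mm [np.float64(-0.0), np.float64(0.6), np.float64(-18.5)] angle 0.0 F along N 5.11 lat y,u -0.74 -1.63 q [-24.1  27.9  -2.4 109.7  20.6  32.6  32.5]
```

Call:
{"name": "servo_tool", "arguments": {
  "deltas": [
    [0,0,0,0,0,0,0],
    [0,0,0,0,0,0,0],
    [0,0,0,0,0,0,0],
    [0,0,0,0,0,0,0],
    [0,0,0,0,0,0,0]
  ]
}}

```text
t: 25.7
position: [0.5553, 0.2064, 0.2664]
eef_rot: [[0.251, 0.257, 0.933], [-0.067, 0.967, -0.248], [-0.966, -0.001, 0.259]]
force: [5.5, -2.3, 1.7]
grip_width: 0.0273
```

Call:
{"name": "servo_tool", "arguments": {
  "deltas": [
    [0,0,0,0,0,0,0],
    [0,0,0,0,0,0,0],
    [0,0,0,0,0,0,0],
    [0,0,0,0,0,0,0],
    [0,0,0,0,0,0,0]
  ]
}}

```text
t: 26.2
position: [0.5553, 0.2065, 0.2663]
eef_rot: [[0.25, 0.257, 0.934], [-0.067, 0.967, -0.248], [-0.966, -0.001, 0.259]]
force: [4.0, -1.2, 1.8]
grip_width: 0.0271
```

Call:
{"name": "servo_tool", "arguments": {
  "deltas": [
    [0,0,0,0,0,0,0],
    [0,0,0,0,0,0,0],
    [0,0,0,0,0,0,0],
    [0,0,0,0,0,0,0],
    [0,0,0,0,0,0,0]
  ]
}}

```text
t: 26.7
position: [0.5553, 0.2065, 0.2663]
eef_rot: [[0.25, 0.257, 0.934], [-0.067, 0.967, -0.248], [-0.966, -0.001, 0.259]]
force: [4.4, -2.0, 1.5]
grip_width: 0.0274
```

Call:
{"name": "servo_tool", "arguments": {
  "deltas": [
    [0,0,0,0,0,0,0],
    [0,0,0,0,0,0,0],
    [0,0,0,0,0,0,0],
    [0,0,0,0,0,0,0],
    [0,0,0,0,0,0,0]
  ]
}}

```text
t: 27.2
position: [0.5553, 0.2064, 0.2663]
eef_rot: [[0.25, 0.257, 0.934], [-0.067, 0.967, -0.248], [-0.966, -0.001, 0.259]]
force: [4.2, -2.5, 1.6]
grip_width: 0.0271
```

```bash
python3 -c "
from h import *
tip()"
```

```text
tip [0.5068 0.219  0.0537] rel port y,u,n mm [np.float64(-0.1), np.float64(0.6), np.float64(-18.8)] angle 0.0 F along N 4.78 lat y,u -1.31 -1.39 q [-24.1  27.9  -2.4 109.8  20.6  32.6  32.5]
```

Call:
{"name": "servo_tool", "arguments": {
  "deltas": [
    [0,0,0,0,0,0,0],
    [0,0,0,0,0,0,0],
    [0,0,0,0,0,0,0],
    [-0.7,0,1.9,0,0,0,0],
    [-1.7,0,4.7,0,0,0,0]
  ]
}}

```text
t: 27.7
position: [0.5589, 0.2056, 0.2688]
eef_rot: [[0.249, 0.256, 0.934], [-0.067, 0.967, -0.247], [-0.966, -0.001, 0.258]]
force: [3.5, -0.2, 0.1]
grip_width: 0.0274
```

Call:
{"name": "servo_tool", "arguments": {
  "deltas": [
    [-2.4,0,6.6,0,0,0,0],
    [-6.2,0,17,0,0,0,0],
    [-12,0,33,0,0,0,0],
    [-22,0,60,0,0,0,0],
    [-34,0,92,0,0,0,0]
  ]
}}

```text
t: 28.2
position: [0.6359, 0.1852, 0.325]
eef_rot: [[0.246, 0.255, 0.935], [-0.067, 0.967, -0.246], [-0.967, -0.003, 0.255]]
force: [0.9, 0.7, -2.3]
grip_width: 0.0274
```

```bash
python3 - <<'E'
from h import *
tip(); R=Rf(165,0); go(tcp([.64,.16,.22],R),R)
E
```

```text
tip [0.5863 0.1975 0.1127] rel port y,u,n mm [np.float64(-0.3), np.float64(1.6), np.float64(82.5)] angle 0.41 F along N -0.72 lat y,u 0.95 -2.29 q [-17.4  29.2  -4.8  97.8  16.6  42.3  42.7]
t 28.2 shift mm [-23.1 -23.6  71.6] rotvec [0.004 0.606 0.003] F [ 0.94  0.73 -2.29] w 0.0274 pos [0.6359 0.1852 0.325 ] q [-17.  29.  -5.  98.  17.  42.  43.]
```

Unpitch, then carry back over the same path.

Call:
{"name": "servo_tool", "arguments": {
  "deltas": [
    [-5,-4,14,0,0.12,0,0],
    [-10,-9,28,0.001,0.24,0,0],
    [-15,-14,43,0.002,0.37,0,0],
    [-20,-19,58,0.003,0.49,0,0],
    [-25,-24,72,0.004,0.606,0,0]
  ]
}}

```text
t: 28.7
position: [0.6918, 0.1446, 0.3691]
eef_rot: [[-0.331, 0.26, 0.907], [0.09, 0.966, -0.244], [-0.939, 0.001, -0.343]]
force: [1.1, 0.2, -2.7]
grip_width: 0.0271
```

```bash
python3 - <<'E'
from h import *
R=Rf(172,0); go(tcp([.56,.0,.22],R),R)
E
```

```text
t 28.7 shift mm [  15.9 -167.4  -33.7] rotvec [-0.116 -0.001 -0.043] F [ 1.1   0.21 -2.66] w 0.0271 pos [0.6918 0.1446 0.3691] q [ -4.  41. -12.  72.  -2.  85.  60.]
```

Call:
{"name": "servo_tool", "arguments": {
  "deltas": [
    [2,-25,-5,-0.017,0,-0.007,0],
    [5,-60,-12,-0.04,0,-0.015,0],
    [8,-97,-20,-0.067,0,-0.025,0],
    [12,-133,-27,-0.092,-0.001,-0.034,0],
    [16,-167,-34,-0.116,-0.001,-0.043,0]
  ]
}}

```text
t: 29.2
position: [0.6108, -0.0076, 0.3649]
eef_rot: [[-0.335, 0.138, 0.932], [0.045, 0.99, -0.131], [-0.941, -0.002, -0.338]]
force: [-0.3, -0.2, -1.4]
grip_width: 0.0273
```

```bash
python3 - <<'E'
from h import *
go(G2+[0,0,.13],RG2)
E
```

```text
t 29.2 shift mm [  38.5 -220.1  -22.9] rotvec [-0.114  0.001 -0.042] F [-0.34 -0.25 -1.44] w 0.0273 pos [ 0.6108 -0.0076  0.3649] q [  7.  32. -11.  88.   2.  80.  78.]
```

Call:
{"name": "servo_tool", "arguments": {
  "deltas": [
    [2,-40,-8,-0.02,0,-0.008,0],
    [5,-85,-14,-0.045,0,-0.016,0],
    [12,-130,-18,-0.07,0,-0.025,0],
    [22,-175,-20,-0.092,0.001,-0.034,0],
    [34,-216,-23,-0.114,0.001,-0.042,0]
  ]
}}

```text
t: 29.7
position: [0.5482, -0.2175, 0.3415]
eef_rot: [[-0.338, 0.018, 0.941], [0.004, 1.0, -0.017], [-0.941, -0.003, -0.338]]
force: [-0.2, 0.1, -1.9]
grip_width: 0.027
```

Call:
{"name": "servo_tool", "arguments": {
  "deltas": [
    [2,-2,0,0,0,0,0],
    [4,-4,0,0,0,0,0],
    [4,-4,0,0,0,0,0],
    [4,-4,0,0,0,0,0],
    [4,-4,0,0,0,0,0]
  ]
}}

```text
t: 30.2
position: [0.5482, -0.2178, 0.3379]
eef_rot: [[-0.337, 0.016, 0.941], [0.003, 1.0, -0.016], [-0.941, -0.003, -0.337]]
force: [-0.2, 0.3, -2.5]
grip_width: 0.0272
```

```bash
python3 - <<'E'
from h import *
go(G2,RG2)
E
```

```text
t 30.2 shift mm [124.2  -2.8  42.4] rotvec [0.002 0.003 0.001] F [-0.17  0.26 -2.54] w 0.0272 pos [ 0.5482 -0.2178  0.3379] q [ 23.  31.  -7.  93.   9.  75. 101.]
```

Call:
{"name": "servo_tool", "arguments": {
  "deltas": [
    [24,-1,8,0,0.001,0,0],
    [53,-2,18,0.001,0.002,0,0],
    [82,-3,28,0.002,0.003,0.001,0],
    [106,-3,36,0.002,0.003,0.001,0],
    [118,-3,40,0.002,0.003,0.001,0]
  ]
}}

```text
t: 30.7
position: [0.5448, -0.2214, 0.211]
eef_rot: [[-0.343, 0.019, 0.939], [0.005, 1.0, -0.018], [-0.939, -0.002, -0.343]]
force: [-0.6, 0.3, -1.2]
grip_width: 0.0271
```

Call:
{"name": "servo_tool", "arguments": {
  "deltas": [
    [0,0,0,0,0,0,0],
    [0,0,0,0,0,0,0],
    [0,0,0,0,0,0,0],
    [0,0,0,0,0,0,0],
    [0,0,0,0,0,0,0]
  ]
}}

```text
t: 31.2
position: [0.5457, -0.2228, 0.2142]
eef_rot: [[-0.339, 0.021, 0.941], [0.003, 1.0, -0.021], [-0.941, -0.004, -0.339]]
force: [0.7, -0.0, -2.6]
grip_width: 0.0276
```

```bash
python3 - <<'E'
from h import *
go(G2,RG2)
E
```

```text
t 31.2 shift mm [6.9 2.  3. ] rotvec [-0.003  0.001  0.001] F [ 0.69 -0.03 -2.6 ] w 0.0276 pos [ 0.5457 -0.2228  0.2142] q [22. 40. -6. 97. 11. 63. 99.]
```

Call:
{"name": "servo_tool", "arguments": {
  "deltas": [
    [1.5,1,0.8,-0.001,0,0,0],
    [3,2,1.4,-0.003,0.001,0,0],
    [4.5,2,2,-0.003,0.001,0,0],
    [6,2,2.6,-0.003,0.001,0,0],
    [6,2,2.6,-0.003,0.001,0,0]
  ]
}}

```text
t: 31.7
position: [0.5457, -0.2206, 0.2067]
eef_rot: [[-0.342, 0.018, 0.94], [0.004, 1.0, -0.017], [-0.94, -0.002, -0.342]]
force: [-1.4, 1.8, 0.5]
grip_width: 0.0268
```

```bash
python3 - <<'E'
from h import *
go(G2,RG2)
E
```

```text
t 31.7 shift mm [-0.2 -0.3  0.5] rotvec [ 0.    -0.003 -0.   ] F [-1.36  1.84  0.49] w 0.0268 pos [ 0.5457 -0.2206  0.2067] q [22. 41. -6. 97. 11. 62. 99.]
```

Touching the fork floors (vertical force changed sign), so I release and lift off.

Call:
{"name": "servo_tool", "arguments": {
  "deltas": [
    [0.3,0,0,0,0,0,0],
    [0.3,0,0,0,0,0,0],
    [0.3,0,0,0,0,0,0.5],
    [0.3,0,0,0,0,0,1],
    [0.3,0,0,0,0,0,1]
  ]
}}

```text
t: 32.2
position: [0.5456, -0.2209, 0.2061]
eef_rot: [[-0.341, 0.018, 0.94], [0.004, 1.0, -0.018], [-0.94, -0.002, -0.341]]
force: [0.6, 0.6, -0.9]
grip_width: 0.0701
```

Call:
{"name": "servo_tool", "arguments": {
  "deltas": [
    [0,0,0,0,0,0,1],
    [0,0,0,0,0,0,1],
    [-10,0,-4,0,0,0,1],
    [-30,0,-11,0,0,0,1],
    [-55,0,-20,0,0,0,1]
  ]
}}

```text
t: 32.7
position: [0.5451, -0.2204, 0.2651]
eef_rot: [[-0.343, 0.018, 0.939], [0.005, 1.0, -0.017], [-0.939, -0.001, -0.343]]
force: [0.3, 1.0, 0.4]
grip_width: 0.0856
```

Call:
{"name": "servo_tool", "arguments": {
  "deltas": [
    [-25,0,-9,0,0,0,1],
    [-55,0,-20,0,0,0,1],
    [-85,0,-31,0,0,0,1],
    [-105,0,-38,0,0,0,1],
    [-105,0,-38,0,0,0,1]
  ]
}}

```text
t: 33.2
position: [0.5467, -0.2206, 0.3811]
eef_rot: [[-0.335, 0.018, 0.942], [0.002, 1.0, -0.018], [-0.942, -0.004, -0.335]]
force: [0.4, -0.1, 0.2]
grip_width: 0.0852
```

```bash
python3 - <<'E'
from h import *
go(G2,RG2)
a,_=env.snapshot("top");b,_=env.snapshot("side")
c=lambda I,u,v:cv2.resize(I[v:v+60,u:u+80,::-1],(400,300),interpolation=cv2.INTER_CUBIC)
cv2.imwrite("pics/c10.png",np.vstack([np.hstack([c(a,265,185),c(b,200,205)]),cv2.resize(b[100:250,150:350,::-1],(800,300))[:, :]]))
# before/after red tip & bystander difference
B0=cv2.imread("pics/side0.png")[:,:,::-1]
f=lambda I:(lambda hs:(((hs[...,0]<8)|(hs[...,0]>172))&(hs[...,1]>110)&(hs[...,2]>70)).astype(np.uint8))(cv2.cvtColor(np.ascontiguousarray(I),cv2.COLOR_RGB2HSV))
for I in(B0,b):
    k=cv2.connectedComponentsWithStats(f(I)); print([(k[3][i].round(1).tolist(),int(k[2][i,4])) for i in range(1,k[0]) if k[2][i,4]>2])
    hs=cv2.cvtColor(np.ascontiguousarray(I),cv2.COLOR_RGB2HSV)[212:250,210:275]; m=(hs[...,0]>15)&(hs[...,0]<35)&(hs[...,1]>130)&(hs[...,2]>90); v,u=np.nonzero(m[:36]); print("yellow",u.mean()+210,v.mean()+212,len(u))
E
```

```text
t 33.2 shift mm [164.5   0.5  57.9] rotvec [-0.001  0.005  0.002] F [ 0.41 -0.07  0.18] w 0.0852 pos [ 0.5467 -0.2206  0.3811] q [ 23.  29.  -7.  92.   9.  79. 102.]
[([202.7, 101.0], 3), ([231.2, 151.5], 4), ([214.7, 179.6], 25), ([315.2, 223.5], 19), ([217.2, 231.2], 4), ([274.0, 321.0], 3)]
yellow 245.54961832061068 225.0763358778626 131
[([231.2, 151.5], 4), ([214.7, 179.6], 25), ([315.2, 223.6], 16), ([216.8, 231.0], 4), ([274.0, 321.0], 3)]
yellow 242.83333333333334 225.62745098039215 102
```

View pics/c10.png

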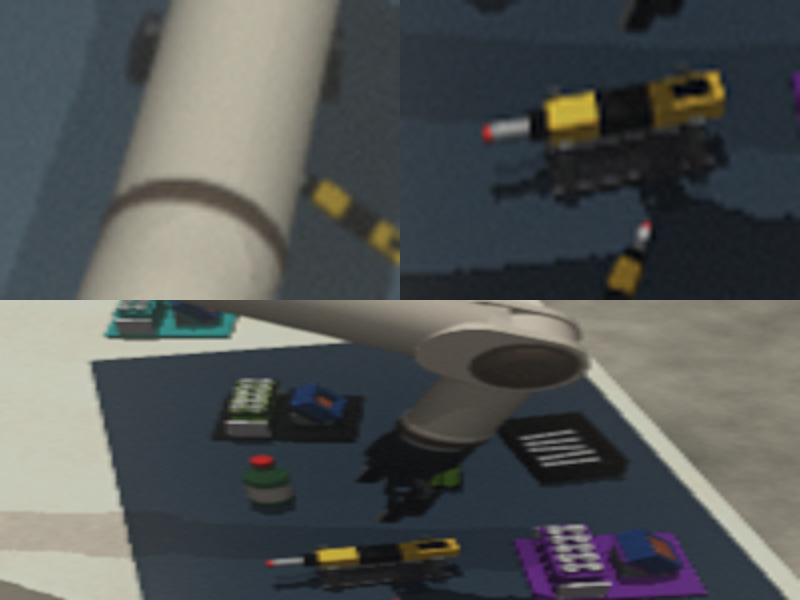

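The wand lies in both forks, its red tip at side (216.8,231.0) against (217.2,231.2) at the start. The bottle cap has not moved: (214.7,179.6) in both pictures. The gripper is clear of everything, so I hand in.

```bash
python3 -c "
from station import env
print(env.sign_off())"
```

```text
the job is handed in; nothing more can be done
None
```

I pressed the thermometer's nose against the copper plate, held it there, laid the thermometer back in both forks, let go and handed the job in at about 33 s.

**First grasp:** with it, joints 6 and 7 came right up to their range limits just outside the port, at 10.89° and -147.36° as read. I backed out without pressing and put the wand back in its rest. I then regrasped with the tool turned half a turn and leaned 20°. That set-down briefly pressed on the forks with about 18 N.

**Press:** by arm position the nose was within about 1 mm of the port's centre as I measured it from the pictures, and square to about 0.5°. The port's own position is good to about 3 mm and its yaw to about 1°. Contact came about 12 mm below the rim. I held for about 2.3 s with the force steady at 5 to 6 N, which puts the nose about 6 mm in.

**Last checks:**
- **Wand:** the side view shows it lying in both forks, the tip within half a pixel of where it started. The top view was blocked by the arm. The yellow-area centroid shifted by 2.7 pixels, probably because the rear was in the arm's shadow.
- **Gripper:** it is open, clear of everything and reads no contact force.
- **Bystanders:** the bottle cap has not moved, and the bin looks untouched. The loose cells were partly hidden behind the gripper, so I only confirmed they are still standing there.

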